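Find the flip mount with the worn pivot and reject it

ROBOT

A 6-joint arm with a two-finger parallel gripper is mounted at the origin on a cart in front of the work surface, level with it; the furniture and walls round the work are solid. World frame = base frame: x ahead of the robot, y to its left, z up, the work surface at z = 0. Lengths are in m, angles in rad, forces in N, time in s.
With the tool pointing down it reaches from about 0.3 to 0.75 m from the base axis. Payload 8.5 kg.
Tool frame: the origin (TCP) lies where the fingers leave the gripper's body, on its centre line; the fingertips stand 64 mm ahead of it and the grasp point (between the pads) lies 45 mm ahead of it (manip.nose_length is the distance from the TCP to the fingertips, in m); z points along the fingers, x is the direction in which the jaws open and shut, and the axes are right-handed (so a half turn about z gives the same grasp; the last joint's range is limited). The gripper opens to 88 mm and grips with 3 to 60 N. Pads are 18 mm wide; open, the fingers measure 123 mm over their backs; the gripper's body (75 mm by 187 mm) begins 45 mm behind the grasp point.
Start: joints at [-0.215, 0.381, 1.297, -0, 1.464, -0.215], TCP at [0.55, 0, 0.303] pointing down, gripper open.
Joint ranges: [-3.11, 3.11], [-0.89, 2.33], [0.22, 2.48], [-1.42, 4.56], [0.17, 2.85], [-2.88, 2.88]. Speed limits (rad/s): [2.39, 2.39, 3.14, 3.14, 3.14, 3.14].

INTERFACE

Orientations are given as a unit quaternion [w, x, y, z].
In Python, from cell import manip gives the robot as it stands.
- The arm moves only by the shell command python3 -m pendant 'ROWS' [FORCE]. ROWS is JSON, a list of rows, each an object of numbers: "dx", "dy", "dz": the shift along the world's x, y, z in m; "rx", "ry", "rz": the turn, a rotation vector about the world's x, y, z in rad; "fingers": the opening in per cent of the stroke, from 0 (shut) to 100 (fully open). A call has 1 to 8 rows; each row shifts and turns the pose as measured when the row begins; what a row does not reach is not made up. A row lasts 1/12 s, in which the tool goes at most 41.7 mm and 7.16 degrees, less where a joint would pass 70% of its speed; a pose out of reach is approached as far as the arm can. A call is refused whole if a number of a shift passes 0.0417 or a number of a turn 0.125, either way. A call with a gripper value outside its range is refused whole. The fingers move at their own pace and stop on an object; FORCE is the grip in N (left out, the last holds). Time passes only in rows, so rows that do not move let the fingers close. It gives the time, the measured TCP pose, the force and the opening at its end, in the units of the state.
- manip.get_obs(): the state, without advancing time (a new reading comes with each control period).
- manip.capture(name): name is "scene" or "side" or "wrist"; returns (picture, depth): 384x512x3 uint8, blue, green, red; 384x512 float32, m along the optical axis (not along the pixel's ray), 0 where there is no reading.
- manip.camera_info(name): a dict with "intrinsics" (3x3 intrinsics, pixels), "position" and "orientation" of the camera in the world. Camera axes: x right, y down, z forward; pixel columns grow to the right and rows downward; lengths in m; the calibration is good to about 2 mm. The wrist camera is an equidistant fisheye: a pixel r from the principal point sees the ray r / f radians off the axis. A picture is of the moment at which its call begins: read the wrist's pose just before it. camera_info takes no time and is no camera call; for the wrist camera it gives the pose at the moment of the call.
- manip.close_job(): hands the job in, once; it reports no verdict.
The state is a dict: "clock": time; "qpos": joint angles; "dq": joint speeds; "tau": joint torques, N m; "eef_pos": TCP position; "ee_rot": TCP orientation; "ft_force": force on the tool from outside, world axes, zero at the start; "wrist_torque": the same for the moment, N m; "gripper_width": opening from 0.0 (shut) to 1.0 (fully open).
Only numpy, scipy, OpenCV 4.12 (cv2) and the standard library are available. Lean on these libraries where they do the work, as an engineer would, in place of code of your own. Each camera call takes 0.05 s, during which the arm holds its last target. There are 200 camera calls.

TASK

One of the four flip mounts in the rack has a worn pivot. Find it by feel: rock their upright frames at the thumb tab, first gently away from you (towards the far side of the bench) and then back towards you, to the end of any play but never so hard that a detent is forced. Hang the one that has play on the two rods of the reject stand, its block resting on both, post down between them and frame facing as in the rack; leave the other three seated in their holes.

Things in the scene. Friction and masses are not known exactly. Their poses are not given: they have to be found in the camera images.
- rack: checking rack, fixed: aluminium bar 62 mm (x) by 280 mm (y), top at 49 mm. Origin on the worktop under its centre. Four round through holes of 13.7 mm on its centre line at y = -105, -35, +35, +105 mm; in each stands a mount, post down, block resting on the bar. With 1 mm of clearance round the post every mount, sound or worn, can shift about 2 mm at its tab, and can turn about its post.
- reject_stand: reject stand, fixed, black foot plate 84 by 150 mm. Origin on the worktop under its centre. Two steel rods, 8 mm thick, run along y between end cheeks (inside at y = +-67 mm, tops at 66 mm): near rod at x = -16, top at 55 mm; far rod at x = +16, top at 61.5 mm; 24 mm between. A mount hung there, x across the rods either way round, leans 0.2 rad and a worn frame flops to its stop.
- mount_a_block (a point): centre of the block of one of four look-alike black flip mounts (0.3 kg); which is worn is not known. Block 40 by 40 mm, 14 mm high; from its underside a steel post, 12.7 mm thick, 40 mm long, points down. z up; y along the pivot pin; x (about the rack's x, away from the robot): the way the frame rocks.
- mount_a_pin (a point): middle of this mount's pivot, 17 mm above the block's centre, on the spring-held detent piece that carries the frame; its axes turn with that piece, by 0.025 rad when the tab is pushed with some 5 N; at 0.09 rad (16 N) the detent is forced.
- mount_a_tab (a point): centre of the thumb tab atop this mount's upright frame, 56 mm above the pivot: 10 mm thick (x), 16 wide (y), top 8 mm above this point; the frame below: 10 thick, 34 wide. If sound, it gives about 1.5 mm here for 5 N, springily. If worn, it moves almost freely 6.5 mm either way, then is just as firm. Axes turn with the frame.
- mount_b_block (a point): centre of the block of one of four look-alike black flip mounts (0.3 kg); which is worn is not known. Block 40 by 40 mm, 14 mm high; from its underside a steel post, 12.7 mm thick, 40 mm long, points down. z up; y along the pivot pin; x (about the rack's x, away from the robot): the way the frame rocks.
- mount_b_pin (a point): middle of this mount's pivot, 17 mm above the block's centre, on the spring-held detent piece that carries the frame; its axes turn with that piece, by 0.025 rad when the tab is pushed with some 5 N; at 0.09 rad (16 N) the detent is forced.
- mount_b_tab (a point): centre of the thumb tab atop this mount's upright frame, 56 mm above the pivot: 10 mm thick (x), 16 wide (y), top 8 mm above this point; the frame below: 10 thick, 34 wide. If sound, it gives about 1.5 mm here for 5 N, springily. If worn, it moves almost freely 6.5 mm either way, then is just as firm. Axes turn with the frame.
- mount_c_block (a point): centre of the block of one of four look-alike black flip mounts (0.3 kg); which is worn is not known. Block 40 by 40 mm, 14 mm high; from its underside a steel post, 12.7 mm thick, 40 mm long, points down. z up; y along the pivot pin; x (about the rack's x, away from the robot): the way the frame rocks.
- mount_c_pin (a point): middle of this mount's pivot, 17 mm above the block's centre, on the spring-held detent piece that carries the frame; its axes turn with that piece, by 0.025 rad when the tab is pushed with some 5 N; at 0.09 rad (16 N) the detent is forced.
- mount_c_tab (a point): centre of the thumb tab atop this mount's upright frame, 56 mm above the pivot: 10 mm thick (x), 16 wide (y), top 8 mm above this point; the frame below: 10 thick, 34 wide. If sound, it gives about 1.5 mm here for 5 N, springily. If worn, it moves almost freely 6.5 mm either way, then is just as firm. Axes turn with the frame.
- mount_d_block (a point): centre of the block of one of four look-alike black flip mounts (0.3 kg); which is worn is not known. Block 40 by 40 mm, 14 mm high; from its underside a steel post, 12.7 mm thick, 40 mm long, points down. z up; y along the pivot pin; x (about the rack's x, away from the robot): the way the frame rocks.
- mount_d_pin (a point): middle of this mount's pivot, 17 mm above the block's centre, on the spring-held detent piece that carries the frame; its axes turn with that piece, by 0.025 rad when the tab is pushed with some 5 N; at 0.09 rad (16 N) the detent is forced.
- mount_d_tab (a point): centre of the thumb tab atop this mount's upright frame, 56 mm above the pivot: 10 mm thick (x), 16 wide (y), top 8 mm above this point; the frame below: 10 thick, 34 wide. If sound, it gives about 1.5 mm here for 5 N, springily. If worn, it moves almost freely 6.5 mm either way, then is just as firm. Axes turn with the frame.
Not all that is in view belongs to the job. Leave any pink look-alike of the part that bears mount_b_block alone.

How it is judged:
By the outcome, as a careful person would: the job done as asked, in the order asked, and still so for the second after the job is handed in, with the robot touching nothing.
It also fails if it takes over 67 s, if anything falls off the work surface, if the arm or the gripper's body presses on something with over 40 N, if the wrist force passes 120 N, or if a joint passes its speed limit or range.

## Working session

There is one attempt and no reset: what is moved stays moved. The work goes in short steps, Python scripts to look and compute and a shell command to move; the robot and the scene stay as the last step left them, time stands still between calls to the robot, and variables do not carry over. Pictures are saved under pics/ and viewed, about 8 in all and at most 12, crops included, and the job is handed in when it is done.

```bash
ls; mkdir -p pics; python3 - <<'E'
from cell import manip
import cv2,numpy as np
o=manip.get_obs();print(o['clock'],o['eef_pos'],o['ee_rot'],o['ft_force'],o['gripper_width'])
for n in['scene','side']:
    i=manip.camera_info(n);print(n,i)
    p,d=manip.capture(n);cv2.imwrite(f'pics/{n}0.png',p);np.save(f'pics/{n}0.npy',d)
print(manip.camera_info('wrist'))
a=cv2.imread('pics/scene0.png');b=cv2.imread('pics/side0.png')
E
```

```text
pics
0.0 [5.49816839e-01 4.76738613e-05 3.02146705e-01] [-1.63762246e-04  9.99999738e-01  6.89460737e-06 -7.05407226e-04] [ 0.2011692   0.36996589 -0.5008228 ] 0.9996420583201825
scene {'intrinsics': array([[489.45250589,   0.        , 253.88738241],
       [  0.        , 489.45250589, 202.17398175],
       [  0.        ,   0.        ,   1.        ]]), 'position': array([0.10636178, 0.80005673, 0.97963545]), 'orientation': array([ 0.08798934, -0.2335382 ,  0.8988007 , -0.36038185])}
side {'intrinsics': array([[385.87893995,   0.        , 255.41347476],
       [  0.        , 385.87893995, 193.5426131 ],
       [  0.        ,   0.        ,   1.        ]]), 'position': array([ 0.36191298, -0.66944226,  0.52052266]), 'orientation': array([-0.49625882,  0.86176944, -0.08744847,  0.05859507])}
{'intrinsics': array([[297.31863964,   0.        , 253.96970379],
       [  0.        , 297.31863964, 195.05306644],
       [  0.        ,   0.        ,   1.        ]]), 'position': array([0.54927204, 0.08002408, 0.38448221]), 'orientation': array([ 1.55612800e-01,  9.87817837e-01, -1.25424819e-04, -7.49985346e-04])}
```

View pics/scene0.png

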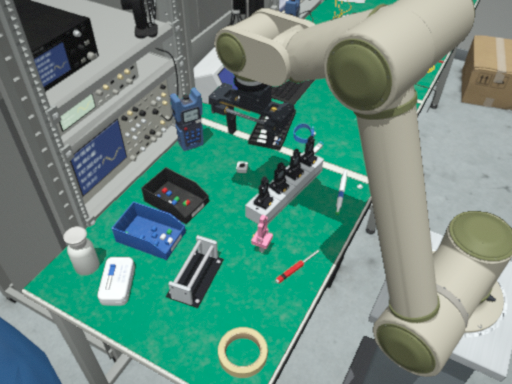

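View pics/side0.png

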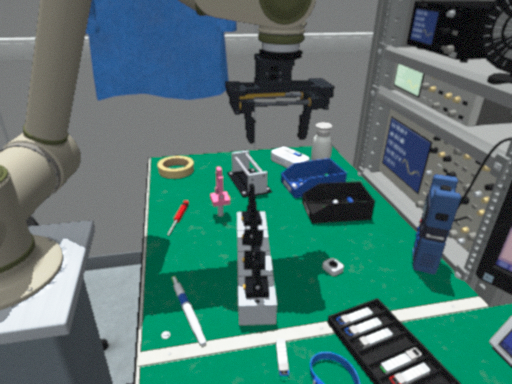

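The scene view shows the white rack with four black mounts at (262,192), (278,177), (294,163) and (308,150). The pink look-alike is at (262,234) and must stay put. The stand is at (195,270). Next I'll use depth to get the rack and stand poses and each tab.

```bash
cat > h.py <<'E'
import numpy as np,cv2
from scipy.spatial.transform import Rotation as R
from cell import manip
def Rot(q): return R.from_quat([q[1],q[2],q[3],q[0]]).as_matrix()
def ray(n,u,v,info=None):
    i=info or manip.camera_info(n);K=i['intrinsics']
    x=(np.asarray(u,float)-K[0,2])/K[0,0];y=(np.asarray(v,float)-K[1,2])/K[1,1]
    if n=='wrist':
        r=np.hypot(x,y)+1e-12;d=np.stack([np.sin(r)*x/r,np.sin(r)*y/r,np.cos(r)],-1)
    else: d=np.stack([x,y,np.ones_like(x)],-1)
    return np.array(i['position']),d@Rot(i['orientation']).T,d
def plane(n,u,v,z,info=None):
    c,w,_=ray(n,u,v,info);return c+w*((z-c[2])/w[...,2])[...,None]
def cloud(n,depth,info=None):
    v,u=np.mgrid[:384,:512];c,w,d=ray(n,u,v,info)
    return c+w*(depth/np.maximum(d[...,2],.05))[...,None]
def st():
    o=manip.get_obs();return o
E
python3 - <<'E'
from h import *
i=manip.camera_info('wrist');p,d=manip.capture('wrist');cv2.imwrite('pics/wrist0.png',p);np.save('pics/wrist0.npy',d)
big=cv2.resize(cv2.imread('pics/wrist0.png'),None,fx=1.5,fy=1.5);cv2.imwrite('pics/wrist0b.png',big)
for n in['scene','side','wrist']:
    p=cv2.imread(f'pics/{n}0.png').astype(int);d=np.load(f'pics/{n}0.npy');P=cloud(n,d,i if n=='wrist' else None)
    ok=(d>0)
    hsv=cv2.cvtColor(p.astype(np.uint8),cv2.COLOR_BGR2HSV)
    m=ok&(abs(P[...,2]-.049)<.004)&(hsv[...,1]<60)&(hsv[...,2]>110)&(abs(P[...,1])<.4)&(P[...,0]>.3)&(P[...,0]<.75)
    nn,l,s,c=cv2.connectedComponentsWithStats(m.astype(np.uint8))
    for k in range(1,nn):
        if s[k,4]>60:
            q=P[l==k][:,:2].astype(np.float32);print(n,'z49',s[k],cv2.minAreaRect(q),P[l==k][:,2].mean())
    b=ok&(hsv[...,2]<70)&(P[...,2]>.115)&(P[...,2]<.15)&(abs(P[...,1])<.25)&(P[...,0]>.35)&(P[...,0]<.65)
    nn,l,s,c=cv2.connectedComponentsWithStats(b.astype(np.uint8))
    for k in range(1,nn):
        if s[k,4]>8: print(n,'tab',c[k],s[k,4],P[l==k].mean(0).round(4),P[l==k][:,2].max())
E
```

```text
scene z49 [246 156  77  60 649] ((0.48652175068855286, -0.09006032347679138), (0.284528523683548, 0.06441118568181992), 79.54867553710938) 0.04889581800618716
scene tab [309.59183673 141.3877551 ] 49 [ 0.4693 -0.1907  0.1255] 0.13766570536805656
scene tab [295.36734694 154.02040816] 49 [ 0.48   -0.1228  0.1265] 0.13829509964397746
scene tab [279.2972973  167.86486486] 74 [ 0.4927 -0.0534  0.1264] 0.13880578076972483
scene tab [263.25396825 182.17460317] 63 [0.5029 0.0153 0.128 ] 0.13881880556405823
side z49 [ 237  212   40   97 1354] ((0.48823946714401245, -0.09169720113277435), (0.28280359506607056, 0.06188325583934784), 80.8111343383789) 0.0503836061452623
side tab [251.62162162 191.67567568] 74 [0.5034 0.0036 0.1272] 0.1400667151661204
side tab [252.64583333 209.39583333] 96 [ 0.4914 -0.0647  0.1281] 0.14004516536487438
side tab [254.48113208 230.80188679] 106 [ 0.4803 -0.1339  0.1285] 0.13993754425257943
side tab [256.95104895 256.41258741] 143 [ 0.4698 -0.2029  0.1288] 0.1396440738578083
wrist z49 [ 180  129   67  168 4135] ((0.4914732873439789, -0.06784997135400772), (0.23233123123645782, 0.06295590102672577), 80.91572570800781) 0.049330545860494866
wrist tab [205.19413919 178.996337  ] 273 [0.5056 0.0133 0.1315] 0.13922372508253025
wrist tab [198.56586826 243.24251497] 334 [ 0.495  -0.0514  0.1297] 0.13908888211623555
wrist tab [195.4537037  289.72222222] 108 [ 0.4847 -0.1141  0.1211] 0.12604510987689727
wrist tab [191.02898551 340.07729469] 207 [ 0.4723 -0.1879  0.1281] 0.138993143267295
```

View pics/wrist0b.png

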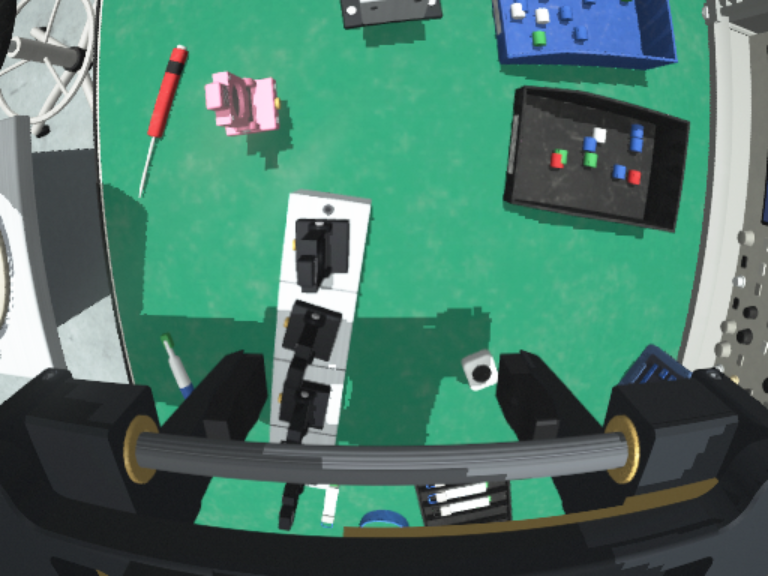

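The wrist view shows the near part of the rack with its four mounts at (320,250), (310,330), (303,395) and (290,490) in the enlarged picture. Their yaws differ slightly. The pink look-alike is off the rack at (240,100), and the stand is at the top edge. Next come the stand pose and the mount yaws.

```bash
python3 - <<'E'
from h import *
out=[]
for n,box in[('scene',(150,310,225,225)),('side',(215,195,70,60))]:
    p=cv2.imread(f'pics/{n}0.png');d=np.load(f'pics/{n}0.npy');P=cloud(n,d)
    hsv=cv2.cvtColor(p,cv2.COLOR_BGR2HSV)
    reg=(d>0)&(P[...,0]>.42)&(P[...,0]<.72)&(P[...,1]>.08)&(P[...,1]<.38)&(hsv[...,1]<70)
    for nm,lo,hi in[('cheek',.0635,.069),('rods',.045,.0635),('plate',.004,.02)]:
        m=reg&(P[...,2]>lo)&(P[...,2]<hi)
        nn,l,s,c=cv2.connectedComponentsWithStats(m.astype(np.uint8))
        for k in range(1,nn):
            if s[k,4]>12:
                q=P[l==k];print(n,nm,s[k],q.mean(0).round(4),cv2.minAreaRect(q[:,:2].astype(np.float32)))
# mount block tops: dark points z ~ .063
for n in['scene','side']:
    p=cv2.imread(f'pics/{n}0.png');d=np.load(f'pics/{n}0.npy');P=cloud(n,d)
    hsv=cv2.cvtColor(p,cv2.COLOR_BGR2HSV)
    for k in range(4):
        t=[-.105,-.035,.035,.105][k];c=np.array([.487,-.091])+t*np.array([.16,.987])
        m=(d>0)&(np.hypot(P[...,0]-c[0],P[...,1]-c[1])<.033)&(hsv[...,2]<90)
        b=P[m&(P[...,2]<.067)&(P[...,2]>.052)]
        f=P[m&(P[...,2]>.08)]
        if len(b)>10 : print(n,k,'block',cv2.minAreaRect(b[:,:2].astype(np.float32)),len(b))
        if len(f)>10: print(n,k,'frame',f.mean(0).round(4),cv2.minAreaRect(f[:,:2].astype(np.float32)),len(f))
a=cv2.imread('pics/scene0.png')[120:310,150:330];b=cv2.imread('pics/side0.png')[145:330,215:320]
a=cv2.resize(a,None,fx=2.6,fy=2.6,interpolation=3);b=cv2.resize(b,(int(105*494/185),494),interpolation=3)
cv2.imwrite('pics/c1.png',np.hstack([a[:494],b]))
E
```

```text
scene cheek [196 236  20   9  57] [0.5582 0.2009 0.0658] ((0.5590322017669678, 0.20120346546173096), (0.05096958950161934, 0.00959266722202301), 7.436014652252197)
scene cheek [169 282  21  10  65] [0.538  0.341  0.0658] ((0.5391238927841187, 0.3410349190235138), (0.050993211567401886, 0.010006180964410305), 11.002524375915527)
scene rods [167 202  10   8  24] [0.7068 0.1374 0.0509] ((0.7053967714309692, 0.1378278136253357), (0.005017300136387348, 0.029941827058792114), 81.2378921508789)
scene rods [251 232   6  11  14] [0.4682 0.1281 0.0533] ((0.4689335525035858, 0.12672269344329834), (0.004479903727769852, 0.031607240438461304), 7.284867286682129)
scene rods [173 238  44  50 404] [0.5495 0.2573 0.0567] ((0.546375036239624, 0.2661436200141907), (0.04990744590759277, 0.1389225870370865), 9.845867156982422)
scene rods [169 283  22  13  99] [0.5368 0.3434 0.055 ] ((0.5382941961288452, 0.3420388698577881), (0.05049768090248108, 0.007490364834666252), 7.145363807678223)
scene plate [183 205   9  12  31] [0.6879 0.0977 0.0055] ((0.685485303401947, 0.09883211553096771), (0.0217000730335712
[... 5178 characters left out ...]
 [ 0.4795 -0.1365  0.1194] ((0.4818265736103058, -0.12859758734703064), (0.035011254251003265, 0.010968425311148167), 73.72860717773438) 162
side 2 block ((0.49363699555397034, -0.06096656247973442), (0.03778870031237602, 0.03920779377222061), 67.91815948486328) 171
side 2 frame [ 0.4983 -0.0489  0.3441] ((0.49683454632759094, -0.04833656921982765), (0.04779602587223053, 0.05368906632065773), 21.187517166137695) 791
side 3 block ((0.5036114454269409, 0.010796383954584599), (0.04167082533240318, 0.035885799676179886), 85.91744232177734) 130
side 3 frame [ 0.5029 -0.001   0.3009] ((0.5029696822166443, 0.0055396538227796555), (0.06252270936965942, 0.050332315266132355), 0.27319785952568054) 874
```

View pics/c1.png

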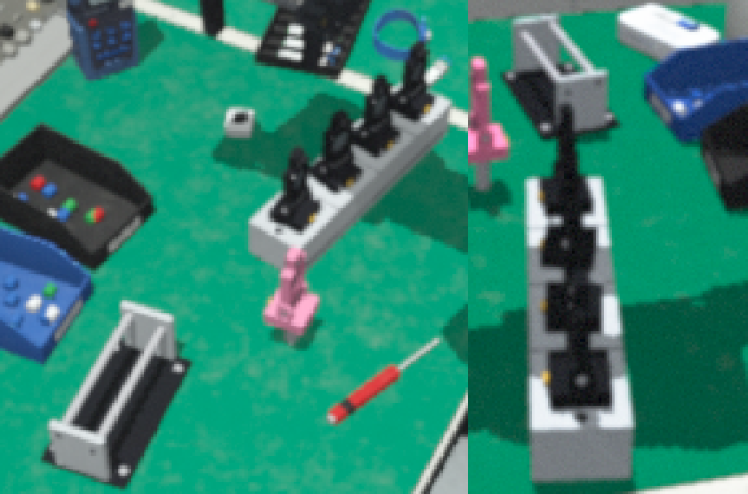

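The crops show four black mounts upright in the rack, the pink one standing off it at (292,300), and the stand at (115,395) with both rods clear. Next I'll check which rod is higher.

```bash
python3 - <<'E'
from h import *
c=np.array([.549,.270]);a=.141;ex=np.array([np.cos(a),np.sin(a)]);ey=np.array([-np.sin(a),np.cos(a)])
for n in['scene','side']:
    d=np.load(f'pics/{n}0.npy');P=cloud(n,d);q=P[...,:2]-c;x=q@ex;y=q@ey
    m=(d>0)&(abs(y)<.055)&(abs(x)<.03)&(P[...,2]>.04)&(P[...,2]<.07)
    for s in(-1,1):
        k=m&(x*s>0);print(n,s,k.sum(),'x',x[k].mean().round(4),np.percentile(x[k],[5,95]).round(4),'z95',np.percentile(P[...,2][k],[50,95]).round(4))
E
```

```text
scene -1 142 x -0.0165 [-0.0196 -0.0128] z95 [0.0542 0.0572]
scene 1 142 x 0.0155 [0.0122 0.0197] z95 [0.0604 0.0631]
side -1 58 x -0.017 [-0.0196 -0.0129] z95 [0.0556 0.0576]
side 1 60 x 0.015 [0.0125 0.0183] z95 [0.062  0.0637]
```

Candidates are black mounts 0 to 3 (far y to near y) at scene pixels (309,141), (295,154), (279,168) and (263,182), with the pink one at (262,234) excluded. I'll move above mount 3, with the jaws along x so they straddle the tab.

```bash
python3 -m pendant '[{"dx":-0.015,"dy":0.004,"dz":-0.02,"rz":-0.05,"fingers":34},{"dx":-0.015,"dy":0.004,"dz":-0.02,"rz":-0.05,"fingers":34},{"dx":-0.016,"dy":0.005,"dz":-0.02,"fingers":34},{"dz":-0.015,"fingers":34},{"dz":0,"fingers":34}]'; python3 - <<'E'
from h import *
i=manip.camera_info('wrist');p,d=manip.capture('wrist');cv2.imwrite('pics/w1.png',p)
s,_=manip.capture('side');t=cv2.resize(s[100:300,150:350],(500,500),interpolation=3);cv2.imwrite('pics/c2.png',t)
P=cloud('wrist',d,i);hsv=cv2.cvtColor(p,cv2.COLOR_BGR2HSV)
for nm,c in[('3',(.504,.013)),('2',(.4926,-.0564))]:
    m=(d>0)&(np.hypot(P[...,0]-c[0],P[...,1]-c[1])<.03)&(P[...,2]<.145)&(P[...,2]>.134)&(hsv[...,2]<110)
    if m.sum()>8: print(nm,m.sum(),P[m].mean(0),cv2.minAreaRect(P[m][:,:2].astype(np.float32)))
E
```

```text
3 197 [0.50462991 0.01234876 0.13721107] ((0.5043596029281616, 0.01166318729519844), (0.009793289005756378, 0.01637488231062889), 0.5528908967971802)
2 162 [ 0.49317445 -0.05646513  0.13703308] ((0.4930002689361572, -0.056881073862314224), (0.016354568302631378, 0.010070058517158031), 69.63948822021484)validation failed for argument at $[0]...
```

View pics/c2.png

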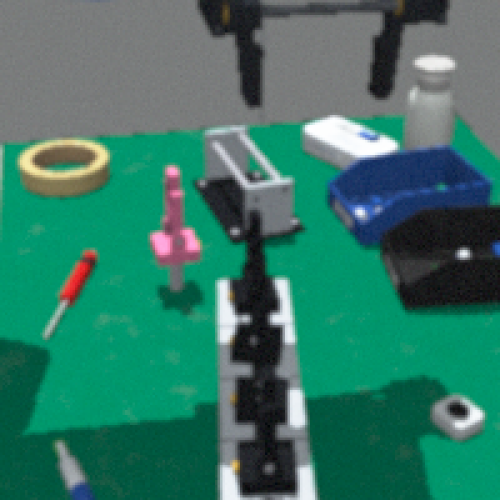

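The call was refused and nothing moved: the view still shows the gripper high, and the tabs are unchanged. I'll retry with every key in each row.

```bash
python3 -m pendant '[{"dx":-0.015,"dy":0.004,"dz":-0.02,"rx":0,"ry":0,"rz":-0.02,"fingers":34},{"dx":-0.015,"dy":0.004,"dz":-0.02,"rx":0,"ry":0,"rz":-0.02,"fingers":34},{"dx":-0.015,"dy":0.004,"dz":-0.02,"rx":0,"ry":0,"rz":0,"fingers":34},{"dx":0,"dy":0,"dz":-0.01,"rx":0,"ry":0,"rz":0,"fingers":34},{"dx":0,"dy":0,"dz":0,"rx":0,"ry":0,"rz":0,"fingers":34}]' 20
```

```text
clock: 0.67
eef_pos: [0.5028, 0.0124, 0.2302]
ee_rot: [0.0, 1.0, -0.021, 0.001]
ft_force: [-0.4, -0.4, 0.2]
gripper_width: 0.651
```

```bash
python3 -m pendant '[{"dx":0.001,"dy":0,"dz":0,"rx":0,"ry":0,"rz":0,"fingers":34},{"dx":0,"dy":0,"dz":0,"rx":0,"ry":0,"rz":0,"fingers":34},{"dx":0,"dy":0,"dz":-0.015,"rx":0,"ry":0,"rz":0,"fingers":34},{"dx":0,"dy":0,"dz":-0.015,"rx":0,"ry":0,"rz":0,"fingers":34},{"dx":0,"dy":0,"dz":-0.014,"rx":0,"ry":0,"rz":0,"fingers":34},{"dx":0,"dy":0,"dz":0,"rx":0,"ry":0,"rz":0,"fingers":34}]' 20
python3 -m pendant '[{"dx":0.003,"dy":0,"dz":0,"rx":0,"ry":0,"rz":0,"fingers":34},{"dx":0.003,"dy":0,"dz":0,"rx":0,"ry":0,"rz":0,"fingers":34},{"dx":0,"dy":0,"dz":0,"rx":0,"ry":0,"rz":0,"fingers":34}]'
```

```text
clock: 1.17
eef_pos: [0.5073, 0.0116, 0.1892]
ee_rot: [0.001, 1.0, -0.021, 0.005]
ft_force: [-0.8, -0.3, 0.1]
gripper_width: 0.342
clock: 1.42
eef_pos: [0.5155, 0.0112, 0.1917]
ee_rot: [0.001, 1.0, -0.021, 0.007]
ft_force: [0.3, -1.3, -0.1]
gripper_width: 0.34
```

```bash
for k in 1 2 3; do python3 -m pendant '[{"dx":0.0012,"dy":0,"dz":-0.001,"rx":0,"ry":0,"rz":0,"fingers":34},{"dx":0,"dy":0,"dz":0,"rx":0,"ry":0,"rz":0,"fingers":34}]' | grep -E 'pos|ft'; done
```

```text
eef_pos: [0.5177, 0.0111, 0.1921]
ft_force: [-0.9, 0.3, 0.1]
eef_pos: [0.5192, 0.011, 0.1917]
ft_force: [0.2, -0.0, 0.4]
eef_pos: [0.5204, 0.0111, 0.1908]
ft_force: [-1.1, 0.2, -0.2]
```

```bash
python3 -m pendant '[{"dx":0.001,"dy":0,"dz":-0.001,"rx":0,"ry":0,"rz":0,"fingers":34},{"dx":0,"dy":0,"dz":0,"rx":0,"ry":0,"rz":0,"fingers":34}]' | grep -E 'pos|ft'
python3 -m pendant '[{"dx":0.001,"dy":0,"dz":-0.001,"rx":0,"ry":0,"rz":0,"fingers":34},{"dx":0,"dy":0,"dz":0,"rx":0,"ry":0,"rz":0,"fingers":34}]' | grep -E 'pos|ft'
python3 - <<'E'
from h import *
s,_=manip.capture('side');cv2.imwrite('pics/c3.png',cv2.resize(s[100:280,180:330],None,fx=3.3,fy=3.3,interpolation=3))
E
```

```text
eef_pos: [0.5213, 0.0111, 0.1897]
ft_force: [-1.1, 0.1, -0.8]
eef_pos: [0.5221, 0.0112, 0.1885]
ft_force: [-0.2, 0.3, 1.6]
```

View pics/c3.png

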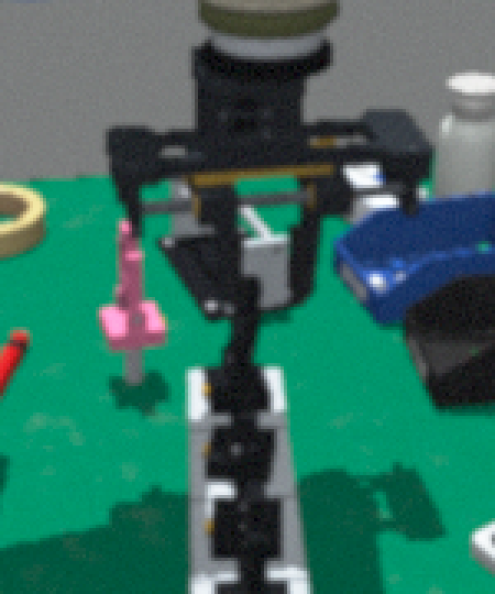

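The crop shows mount 3's frame at (243,300) leaning away under the near finger with almost no force, about 7 mm so far. I'll keep going to the firm stop.

```bash
python3 -m pendant '[{"dx":0.0012,"dy":0,"dz":0,"rx":0,"ry":0,"rz":0,"fingers":34},{"dx":0,"dy":0,"dz":0,"rx":0,"ry":0,"rz":0,"fingers":34}]' | grep -E 'pos|ft'
python3 -m pendant '[{"dx":0.0012,"dy":0,"dz":0,"rx":0,"ry":0,"rz":0,"fingers":34},{"dx":0,"dy":0,"dz":0,"rx":0,"ry":0,"rz":0,"fingers":34}]' | grep -E 'pos|ft'
python3 -m pendant '[{"dx":0.001,"dy":0,"dz":0,"rx":0,"ry":0,"rz":0,"fingers":34},{"dx":0,"dy":0,"dz":0,"rx":0,"ry":0,"rz":0,"fingers":34}]' | grep -E 'pos|ft'
```

```text
eef_pos: [0.5232, 0.0112, 0.1885]
ft_force: [0.1, 0.5, 0.2]
eef_pos: [0.5243, 0.0112, 0.1886]
ft_force: [-1.7, -0.9, 1.8]
eef_pos: [0.5251, 0.0112, 0.1886]
ft_force: [-2.4, -0.6, 1.5]
```

```bash
python3 -m pendant '[{"dx":0.001,"dy":0,"dz":0,"rx":0,"ry":0,"rz":0,"fingers":34},{"dx":0,"dy":0,"dz":0,"rx":0,"ry":0,"rz":0,"fingers":34}]' | grep -E 'pos|ft'
python3 -m pendant '[{"dx":0.0007,"dy":0,"dz":0,"rx":0,"ry":0,"rz":0,"fingers":34},{"dx":0,"dy":0,"dz":0,"rx":0,"ry":0,"rz":0,"fingers":34}]' | grep -E 'pos|ft'
python3 - <<'E'
from h import *
print(manip.get_obs()['ft_force'])
E
```

```text
eef_pos: [0.5257, 0.0113, 0.1885]
ft_force: [-4.1, -0.4, 3.3]
eef_pos: [0.526, 0.0113, 0.1885]
ft_force: [-4.8, -0.0, 2.5]
[-4.82139503 -0.04667717  2.45822233]
```

Stop reached at about 4.8 N, with some 9 mm of nearly free travel before it. Now back towards me.

```bash
python3 -m pendant '[{"dx":-0.008,"dy":0,"dz":0,"rx":0,"ry":0,"rz":0,"fingers":34},{"dx":-0.008,"dy":0,"dz":0,"rx":0,"ry":0,"rz":0,"fingers":34},{"dx":-0.004,"dy":0,"dz":0,"rx":0,"ry":0,"rz":0,"fingers":34},{"dx":-0.002,"dy":0,"dz":0,"rx":0,"ry":0,"rz":0,"fingers":34},{"dx":0,"dy":0,"dz":0,"rx":0,"ry":0,"rz":0,"fingers":34}]' | grep -E 'pos|ft'
python3 -m pendant '[{"dx":-0.002,"dy":0,"dz":0,"rx":0,"ry":0,"rz":0,"fingers":34},{"dx":-0.002,"dy":0,"dz":0,"rx":0,"ry":0,"rz":0,"fingers":34},{"dx":0,"dy":0,"dz":0,"rx":0,"ry":0,"rz":0,"fingers":34}]' | grep -E 'pos|ft'
python3 -m pendant '[{"dx":-0.0015,"dy":0,"dz":0,"rx":0,"ry":0,"rz":0,"fingers":34},{"dx":-0.0015,"dy":0,"dz":0,"rx":0,"ry":0,"rz":0,"fingers":34},{"dx":0,"dy":0,"dz":0,"rx":0,"ry":0,"rz":0,"fingers":34}]' | grep -E 'pos|ft'
```

```text
eef_pos: [0.5029, 0.0113, 0.1885]
ft_force: [-0.0, 0.3, 0.8]
eef_pos: [0.4989, 0.0112, 0.1888]
ft_force: [-0.3, 0.1, -0.4]
eef_pos: [0.4958, 0.0111, 0.1888]
ft_force: [0.2, -0.2, -0.4]
```

```bash
python3 -m pendant '[{"dx":-0.0015,"dy":0,"dz":0,"rx":0,"ry":0,"rz":0,"fingers":34},{"dx":-0.0015,"dy":0,"dz":0,"rx":0,"ry":0,"rz":0,"fingers":34},{"dx":0,"dy":0,"dz":0,"rx":0,"ry":0,"rz":0,"fingers":34}]' | grep -E 'pos|ft'
python3 -m pendant '[{"dx":-0.0012,"dy":0,"dz":0,"rx":0,"ry":0,"rz":0,"fingers":34},{"dx":0,"dy":0,"dz":0,"rx":0,"ry":0,"rz":0,"fingers":34}]' | grep -E 'pos|ft'
python3 -m pendant '[{"dx":-0.0012,"dy":0,"dz":0,"rx":0,"ry":0,"rz":0,"fingers":34},{"dx":0,"dy":0,"dz":0,"rx":0,"ry":0,"rz":0,"fingers":34}]' | grep -E 'pos|ft'
python3 -m pendant '[{"dx":-0.0012,"dy":0,"dz":0,"rx":0,"ry":0,"rz":0,"fingers":34},{"dx":0,"dy":0,"dz":0,"rx":0,"ry":0,"rz":0,"fingers":34}]' | grep -E 'pos|ft'
```

```text
eef_pos: [0.4926, 0.0111, 0.1887]
ft_force: [-0.6, 0.4, 0.2]
eef_pos: [0.4912, 0.0111, 0.1887]
ft_force: [0.6, 0.8, 0.9]
eef_pos: [0.4899, 0.0111, 0.1887]
ft_force: [-0.6, -0.3, -0.0]
eef_pos: [0.4886, 0.0111, 0.1887]
ft_force: [-0.3, 0.1, 0.0]
```

```bash
python3 -m pendant '[{"dx":-0.0012,"dy":0,"dz":0,"rx":0,"ry":0,"rz":0,"fingers":34},{"dx":0,"dy":0,"dz":0,"rx":0,"ry":0,"rz":0,"fingers":34}]' | grep -E 'pos|ft'
python3 -m pendant '[{"dx":-0.0012,"dy":0,"dz":0,"rx":0,"ry":0,"rz":0,"fingers":34},{"dx":0,"dy":0,"dz":0,"rx":0,"ry":0,"rz":0,"fingers":34}]' | grep -E 'pos|ft'
python3 -m pendant '[{"dx":-0.0012,"dy":0,"dz":0,"rx":0,"ry":0,"rz":0,"fingers":34},{"dx":0,"dy":0,"dz":0,"rx":0,"ry":0,"rz":0,"fingers":34}]' | grep -E 'pos|ft'
python3 -m pendant '[{"dx":-0.0008,"dy":0,"dz":0,"rx":0,"ry":0,"rz":0,"fingers":34},{"dx":0,"dy":0,"dz":0,"rx":0,"ry":0,"rz":0,"fingers":34}]' | grep -E 'pos|ft'
```

```text
eef_pos: [0.4875, 0.0111, 0.1888]
ft_force: [0.8, 0.5, 0.1]
eef_pos: [0.4864, 0.011, 0.1889]
ft_force: [0.5, -0.3, 0.1]
eef_pos: [0.4853, 0.011, 0.189]
ft_force: [0.1, -0.5, 0.4]
eef_pos: [0.4845, 0.011, 0.1891]
ft_force: [0.2, 0.2, 0.5]
```

```bash
python3 -m pendant '[{"dx":-0.001,"dy":0,"dz":0,"rx":0,"ry":0,"rz":0,"fingers":34},{"dx":0,"dy":0,"dz":0,"rx":0,"ry":0,"rz":0,"fingers":34}]' | grep -E 'pos|ft'
python3 -m pendant '[{"dx":-0.001,"dy":0,"dz":0,"rx":0,"ry":0,"rz":0,"fingers":34},{"dx":0,"dy":0,"dz":0,"rx":0,"ry":0,"rz":0,"fingers":34}]' | grep -E 'pos|ft'
python3 -m pendant '[{"dx":-0.001,"dy":0,"dz":0,"rx":0,"ry":0,"rz":0,"fingers":34},{"dx":0,"dy":0,"dz":0,"rx":0,"ry":0,"rz":0,"fingers":34}]' | grep -E 'pos|ft'
```

```text
eef_pos: [0.4835, 0.011, 0.1892]
ft_force: [0.9, 0.6, 0.7]
eef_pos: [0.4827, 0.011, 0.1893]
ft_force: [2.5, -0.1, -0.2]
eef_pos: [0.4819, 0.011, 0.1894]
ft_force: [2.3, 0.4, -1.7]
```

```bash
python3 -m pendant '[{"dx":-0.001,"dy":0,"dz":0,"rx":0,"ry":0,"rz":0,"fingers":34},{"dx":0,"dy":0,"dz":0,"rx":0,"ry":0,"rz":0,"fingers":34}]' | grep -E 'pos|ft'
python3 -m pendant '[{"dx":-0.0008,"dy":0,"dz":0,"rx":0,"ry":0,"rz":0,"fingers":34},{"dx":0,"dy":0,"dz":0,"rx":0,"ry":0,"rz":0,"fingers":34}]' | grep -E 'pos|ft'
python3 - <<'E'
from h import *
s,_=manip.capture('side');cv2.imwrite('pics/c4.png',cv2.resize(s[100:280,180:330],None,fx=3.3,fy=3.3,interpolation=3))
i=manip.camera_info('wrist');p,d=manip.capture('wrist')
P=cloud('wrist',d,i);hsv=cv2.cvtColor(p,cv2.COLOR_BGR2HSV)
for nm,c in[('3',(.495,.013)),('2',(.4926,-.0564))]:
    m=(d>0)&(np.hypot(P[...,0]-c[0],P[...,1]-c[1])<.02)&(P[...,2]<.141)&(P[...,2]>.133)&(hsv[...,2]<110)
    if m.sum()>8: print(nm,m.sum(),P[m].mean(0),cv2.minAreaRect(P[m][:,:2].astype(np.float32)))
E
```

```text
eef_pos: [0.4813, 0.0109, 0.1894]
ft_force: [2.6, 0.0, -1.1]
eef_pos: [0.4808, 0.0109, 0.1894]
ft_force: [4.2, 0.6, -2.0]
3 803 [0.49391954 0.0143775  0.1366589 ] ((0.4979135990142822, 0.01066087931394577), (0.020685501396656036, 0.02546345815062523), 88.1945571899414)
2 248 [ 0.49308247 -0.05334836  0.13625278] ((0.4928925931453705, -0.05526274815201759), (0.014518520794808865, 0.010330370627343655), 69.2411880493164)
```

Mount 3 went firm both ways (−4.8 N and +4.2 N), and its tab moved some 20+ mm in total, so it's strongly suspect. I'll check the others too, starting with mount 2 at yaw about −0.3.

```bash
python3 -m pendant '[{"dx":0.008,"dy":0,"dz":0,"rx":0,"ry":0,"rz":0,"fingers":34},{"dx":0.006,"dy":0,"dz":0.02,"rx":0,"ry":0,"rz":0,"fingers":34},{"dx":0,"dy":0,"dz":0.02,"rx":0,"ry":0,"rz":0,"fingers":34},{"dx":0,"dy":-0.022,"dz":0,"rx":0,"ry":0,"rz":-0.09,"fingers":34},{"dx":0,"dy":-0.022,"dz":0,"rx":0,"ry":0,"rz":-0.09,"fingers":34},{"dx":0,"dy":-0.022,"dz":0,"rx":0,"ry":0,"rz":-0.09,"fingers":34},{"dx":0,"dy":0,"dz":0,"rx":0,"ry":0,"rz":0,"fingers":34}]'
```

```text
clock: 6.98
eef_pos: [0.4942, -0.0563, 0.2305]
ee_rot: [0.003, 0.987, -0.16, 0.006]
ft_force: [-0.7, -0.2, 0.3]
gripper_width: 0.34
```

```bash
python3 -m pendant '[{"dx":-0.001,"dy":0,"dz":-0.02,"rx":0,"ry":0,"rz":0,"fingers":34},{"dx":0,"dy":0,"dz":-0.02,"rx":0,"ry":0,"rz":0,"fingers":34},{"dx":0,"dy":0,"dz":-0.003,"rx":0,"ry":0,"rz":0,"fingers":34},{"dx":0,"dy":0,"dz":0,"rx":0,"ry":0,"rz":0,"fingers":34},{"dx":0.004,"dy":-0.0013,"dz":0,"rx":0,"ry":0,"rz":0,"fingers":34},{"dx":0.003,"dy":-0.001,"dz":0,"rx":0,"ry":0,"rz":0,"fingers":34},{"dx":0,"dy":0,"dz":0,"rx":0,"ry":0,"rz":0,"fingers":34}]'| grep -E 'pos|ft'
python3 -m pendant '[{"dx":0.0015,"dy":-0.0005,"dz":0,"rx":0,"ry":0,"rz":0,"fingers":34},{"dx":0,"dy":0,"dz":0,"rx":0,"ry":0,"rz":0,"fingers":34}]'| grep -E 'pos|ft'
python3 -m pendant '[{"dx":0.0012,"dy":-0.0004,"dz":0,"rx":0,"ry":0,"rz":0,"fingers":34},{"dx":0,"dy":0,"dz":0,"rx":0,"ry":0,"rz":0,"fingers":34}]'| grep -E 'pos|ft'
python3 -m pendant '[{"dx":0.0012,"dy":-0.0004,"dz":0,"rx":0,"ry":0,"rz":0,"fingers":34},{"dx":0,"dy":0,"dz":0,"rx":0,"ry":0,"rz":0,"fingers":34}]'| grep -E 'pos|ft'
```

```text
eef_pos: [0.5012, -0.0577, 0.1883]
ft_force: [-0.2, -0.3, 0.5]
eef_pos: [0.5034, -0.0581, 0.1894]
ft_force: [-0.4, -0.3, -0.0]
eef_pos: [0.5046, -0.0584, 0.1899]
ft_force: [0.0, 0.1, 0.0]
eef_pos: [0.5057, -0.0587, 0.19]
ft_force: [-1.0, 0.1, 0.1]
```

```bash
python3 -m pendant '[{"dx":0.001,"dy":-0.0003,"dz":-0.001,"rx":0,"ry":0,"rz":0,"fingers":34},{"dx":0,"dy":0,"dz":0,"rx":0,"ry":0,"rz":0,"fingers":34}]'| grep -E 'pos|ft'
python3 -m pendant '[{"dx":0.001,"dy":-0.0003,"dz":0,"rx":0,"ry":0,"rz":0,"fingers":34},{"dx":0,"dy":0,"dz":0,"rx":0,"ry":0,"rz":0,"fingers":34}]'| grep -E 'pos|ft'
python3 -m pendant '[{"dx":0.001,"dy":-0.0003,"dz":0,"rx":0,"ry":0,"rz":0,"fingers":34},{"dx":0,"dy":0,"dz":0,"rx":0,"ry":0,"rz":0,"fingers":34}]'| grep -E 'pos|ft'
```

```text
eef_pos: [0.5066, -0.059, 0.1891]
ft_force: [-1.0, 0.9, 0.2]
eef_pos: [0.5074, -0.0593, 0.189]
ft_force: [-1.8, 1.0, 0.9]
eef_pos: [0.508, -0.0594, 0.189]
ft_force: [-1.6, 1.0, 1.6]
```

```bash
python3 -m pendant '[{"dx":0.001,"dy":-0.0003,"dz":0,"rx":0,"ry":0,"rz":0,"fingers":34},{"dx":0,"dy":0,"dz":0,"rx":0,"ry":0,"rz":0,"fingers":34}]'| grep -E 'pos|ft'
python3 -m pendant '[{"dx":0.0008,"dy":-0.0002,"dz":0,"rx":0,"ry":0,"rz":0,"fingers":34},{"dx":0,"dy":0,"dz":0,"rx":0,"ry":0,"rz":0,"fingers":34}]'| grep -E 'pos|ft'
```

```text
eef_pos: [0.5086, -0.0595, 0.189]
ft_force: [-4.3, 0.8, 3.3]
eef_pos: [0.509, -0.0596, 0.189]
ft_force: [-4.3, 1.6, 4.5]
```

```bash
python3 -m pendant '[{"dx":-0.008,"dy":0.0026,"dz":0,"rx":0,"ry":0,"rz":0,"fingers":34},{"dx":-0.008,"dy":0.0026,"dz":0,"rx":0,"ry":0,"rz":0,"fingers":34},{"dx":-0.005,"dy":0.0016,"dz":0,"rx":0,"ry":0,"rz":0,"fingers":34},{"dx":0,"dy":0,"dz":0,"rx":0,"ry":0,"rz":0,"fingers":34}]'| grep -E 'pos|ft'
python3 -m pendant '[{"dx":-0.002,"dy":0.0006,"dz":0,"rx":0,"ry":0,"rz":0,"fingers":34},{"dx":-0.0015,"dy":0.0005,"dz":0,"rx":0,"ry":0,"rz":0,"fingers":34},{"dx":0,"dy":0,"dz":0,"rx":0,"ry":0,"rz":0,"fingers":34}]'| grep -E 'pos|ft'
python3 -m pendant '[{"dx":-0.0012,"dy":0.0004,"dz":0,"rx":0,"ry":0,"rz":0,"fingers":34},{"dx":0,"dy":0,"dz":0,"rx":0,"ry":0,"rz":0,"fingers":34}]'| grep -E 'pos|ft'
python3 -m pendant '[{"dx":-0.0012,"dy":0.0004,"dz":0,"rx":0,"ry":0,"rz":0,"fingers":34},{"dx":0,"dy":0,"dz":0,"rx":0,"ry":0,"rz":0,"fingers":34}]'| grep -E 'pos|ft'
```

```text
eef_pos: [0.4872, -0.0526, 0.1888]
ft_force: [-0.0, 0.2, -0.3]
eef_pos: [0.4837, -0.0515, 0.1893]
ft_force: [0.3, -0.2, -0.1]
eef_pos: [0.4829, -0.0513, 0.1895]
ft_force: [0.7, -0.1, -0.6]
eef_pos: [0.4821, -0.0511, 0.1896]
ft_force: [1.1, -0.4, 0.0]
```

```bash
python3 -m pendant '[{"dx":-0.0011,"dy":0.0003,"dz":0,"rx":0,"ry":0,"rz":0,"fingers":34},{"dx":0,"dy":0,"dz":0,"rx":0,"ry":0,"rz":0,"fingers":34}]'| grep -E 'pos|ft'
python3 -m pendant '[{"dx":-0.001,"dy":0.0003,"dz":0,"rx":0,"ry":0,"rz":0,"fingers":34},{"dx":0,"dy":0,"dz":0,"rx":0,"ry":0,"rz":0,"fingers":34}]'| grep -E 'pos|ft'
python3 -m pendant '[{"dx":-0.001,"dy":0.0003,"dz":0,"rx":0,"ry":0,"rz":0,"fingers":34},{"dx":0,"dy":0,"dz":0,"rx":0,"ry":0,"rz":0,"fingers":34}]'| grep -E 'pos|ft'
```

```text
eef_pos: [0.4812, -0.0508, 0.1898]
ft_force: [-0.2, 0.5, 0.6]
eef_pos: [0.4803, -0.0506, 0.1898]
ft_force: [0.9, -0.2, 0.1]
eef_pos: [0.4794, -0.0503, 0.1899]
ft_force: [1.8, -0.6, -0.2]
```

```bash
python3 -m pendant '[{"dx":-0.001,"dy":0.0003,"dz":0,"rx":0,"ry":0,"rz":0,"fingers":34},{"dx":0,"dy":0,"dz":0,"rx":0,"ry":0,"rz":0,"fingers":34}]'| grep -E 'pos|ft'
python3 -m pendant '[{"dx":-0.001,"dy":0.0003,"dz":0,"rx":0,"ry":0,"rz":0,"fingers":34},{"dx":0,"dy":0,"dz":0,"rx":0,"ry":0,"rz":0,"fingers":34}]'| grep -E 'pos|ft'
python3 -m pendant '[{"dx":-0.0008,"dy":0.0002,"dz":0,"rx":0,"ry":0,"rz":0,"fingers":34},{"dx":0,"dy":0,"dz":0,"rx":0,"ry":0,"rz":0,"fingers":34}]'| grep -E 'pos|ft'
```

```text
eef_pos: [0.4788, -0.0502, 0.19]
ft_force: [2.6, -0.4, -0.2]
eef_pos: [0.4781, -0.05, 0.1901]
ft_force: [3.4, -0.8, -2.0]
eef_pos: [0.4777, -0.0499, 0.1901]
ft_force: [5.0, -0.4, -2.1]
```

Mount 2's travel is about 12 mm less than mount 3's, so it's sound. Mount 1 is next.

```bash
python3 -m pendant '[{"dx":0.008,"dy":-0.0025,"dz":0,"rx":0,"ry":0,"rz":0,"fingers":34},{"dx":0.006,"dy":-0.002,"dz":0.02,"rx":0,"ry":0,"rz":0,"fingers":34},{"dx":0,"dy":0,"dz":0.02,"rx":0,"ry":0,"rz":0,"fingers":34},{"dx":-0.003,"dy":-0.023,"dz":0,"rx":0,"ry":0,"rz":0.04,"fingers":34},{"dx":-0.003,"dy":-0.023,"dz":0,"rx":0,"ry":0,"rz":0.04,"fingers":34},{"dx":-0.004,"dy":-0.023,"dz":0,"rx":0,"ry":0,"rz":0,"fingers":34},{"dx":0,"dy":0,"dz":0,"rx":0,"ry":0,"rz":0,"fingers":34},{"dx":0,"dy":0,"dz":0,"rx":0,"ry":0,"rz":0,"fingers":34}]'
python3 - <<'E'
from h import *
for n in['side','scene']:
    p,d=manip.capture(n);P=cloud(n,d);hsv=cv2.cvtColor(p,cv2.COLOR_BGR2HSV)
    for k,c in[(3,(.504,.012)),(2,(.493,-.0567)),(1,(.4815,-.1254)),(0,(.47,-.194))]:
        m=(d>0)&(np.hypot(P[...,0]-c[0],P[...,1]-c[1])<.022)&(P[...,2]<.135)&(P[...,2]>.09)&(hsv[...,2]<110)
        if m.sum()>8: print(n,k,m.sum(),P[m].mean(0).round(4),cv2.minAreaRect(P[m][:,:2].astype(np.float32)))
E
```

```text
clock: 11.48
eef_pos: [0.4803, -0.125, 0.2305]
ee_rot: [0.002, 0.993, -0.114, 0.003]
ft_force: [0.1, 0.2, -0.1]
gripper_width: 0.339
side 3 92 [0.4978 0.0034 0.1175] ((0.4967671036720276, 0.009929892607033253), (0.010651185177266598, 0.03159746527671814), 8.41855239868164)
side 2 119 [ 0.4916 -0.0648  0.1154] ((0.49362361431121826, -0.0573490634560585), (0.037669748067855835, 0.009467089548707008), 70.72965240478516)
side 1 123 [ 0.4792 -0.1384  0.1182] ((0.4816805124282837, -0.13180209696292877), (0.025686802342534065, 0.010544298216700554), 78.22996520996094)
side 0 178 [ 0.4692 -0.2071  0.1136] ((0.47081661224365234, -0.19892388582229614), (0.0287102609872818, 0.009990205988287926), 79.257080078125)
scene 3 106 [0.4981 0.0176 0.1115] ((0.49719342589378357, 0.014057137072086334), (0.038673002272844315, 0.013256799429655075), 74.95624542236328)
scene 2 136 [ 0.4918 -0.0538  0.1108] ((0.492489755153656, -0.056937992572784424), (0.039085742086172104, 0.011877628043293953), 72.0104751586914)
scene 1 116 [ 0.4811 -0.122   0.111 ] ((0.4806835949420929, -0.12397126853466034), (0.03716554492712021, 0.010623104870319366), 72.96896362304688)
scene 0 90 [ 0.4692 -0.1913  0.1093] ((0.46886175870895386, -0.1936367303133011), (0.037463534623384476, 0.00891021080315113), 74.99932861328125)
```

Vision agrees: mount 3's frame stayed about 7 mm towards me, while mount 2's is back upright. Rocking mount 1.

```bash
python3 -m pendant '[{"dx":0.001,"dy":-0.0005,"dz":-0.02,"rx":0,"ry":0,"rz":0,"fingers":34},{"dx":0,"dy":0,"dz":-0.02,"rx":0,"ry":0,"rz":0,"fingers":34},{"dx":0,"dy":0,"dz":-0.003,"rx":0,"ry":0,"rz":0,"fingers":34},{"dx":0.003,"dy":-0.0007,"dz":0,"rx":0,"ry":0,"rz":0,"fingers":34},{"dx":0.004,"dy":-0.0009,"dz":0,"rx":0,"ry":0,"rz":0,"fingers":34},{"dx":0.002,"dy":-0.0005,"dz":0,"rx":0,"ry":0,"rz":0,"fingers":34},{"dx":0,"dy":0,"dz":0,"rx":0,"ry":0,"rz":0,"fingers":34}]'| grep -E 'pos|ft'
python3 -m pendant '[{"dx":0.0015,"dy":-0.0004,"dz":-0.001,"rx":0,"ry":0,"rz":0,"fingers":34},{"dx":0,"dy":0,"dz":0,"rx":0,"ry":0,"rz":0,"fingers":34}]'| grep -E 'pos|ft'
python3 -m pendant '[{"dx":0.0012,"dy":-0.0003,"dz":0,"rx":0,"ry":0,"rz":0,"fingers":34},{"dx":0,"dy":0,"dz":0,"rx":0,"ry":0,"rz":0,"fingers":34}]'| grep -E 'pos|ft'
python3 -m pendant '[{"dx":0.001,"dy":-0.0002,"dz":0,"rx":0,"ry":0,"rz":0,"fingers":34},{"dx":0,"dy":0,"dz":0,"rx":0,"ry":0,"rz":0,"fingers":34}]'| grep -E 'pos|ft'
```

```text
eef_pos: [0.4925, -0.1228, 0.1885]
ft_force: [-0.5, -0.1, 0.3]
eef_pos: [0.4946, -0.1232, 0.1885]
ft_force: [-0.9, -0.5, -0.4]
eef_pos: [0.4957, -0.1234, 0.1889]
ft_force: [-0.9, -0.4, -0.7]
eef_pos: [0.4966, -0.1236, 0.189]
ft_force: [-0.9, 0.7, 0.6]
```

```bash
python3 -m pendant '[{"dx":0.001,"dy":-0.0003,"dz":0,"rx":0,"ry":0,"rz":0,"fingers":34},{"dx":0,"dy":0,"dz":0,"rx":0,"ry":0,"rz":0,"fingers":34}]'| grep -E 'pos|ft'
python3 -m pendant '[{"dx":0.001,"dy":-0.0003,"dz":0,"rx":0,"ry":0,"rz":0,"fingers":34},{"dx":0,"dy":0,"dz":0,"rx":0,"ry":0,"rz":0,"fingers":34}]'| grep -E 'pos|ft'
python3 -m pendant '[{"dx":0.0008,"dy":-0.0002,"dz":0,"rx":0,"ry":0,"rz":0,"fingers":34},{"dx":0,"dy":0,"dz":0,"rx":0,"ry":0,"rz":0,"fingers":34}]'| grep -E 'pos|ft'
```

```text
eef_pos: [0.4973, -0.1239, 0.189]
ft_force: [-2.9, 0.3, 1.0]
eef_pos: [0.498, -0.124, 0.189]
ft_force: [-3.1, 0.9, 2.2]
eef_pos: [0.4984, -0.1241, 0.189]
ft_force: [-3.4, 1.3, 2.5]
```

```bash
python3 -m pendant '[{"dx":0.0008,"dy":-0.0002,"dz":0,"rx":0,"ry":0,"rz":0,"fingers":34},{"dx":0,"dy":0,"dz":0,"rx":0,"ry":0,"rz":0,"fingers":34}]'| grep -E 'pos|ft'
python3 -m pendant '[{"dx":-0.008,"dy":0,"dz":0,"rx":0,"ry":0,"rz":0,"fingers":34},{"dx":-0.008,"dy":0.001,"dz":0,"rx":0,"ry":0,"rz":0,"fingers":34},{"dx":-0.006,"dy":0.0012,"dz":0,"rx":0,"ry":0,"rz":0,"fingers":34},{"dx":-0.002,"dy":0.0005,"dz":0,"rx":0,"ry":0,"rz":0,"fingers":34},{"dx":0,"dy":0,"dz":0,"rx":0,"ry":0,"rz":0,"fingers":34}]'| grep -E 'pos|ft'
python3 -m pendant '[{"dx":-0.0015,"dy":0.0004,"dz":0,"rx":0,"ry":0,"rz":0,"fingers":34},{"dx":0,"dy":0,"dz":0,"rx":0,"ry":0,"rz":0,"fingers":34}]'| grep -E 'pos|ft'
python3 -m pendant '[{"dx":-0.0012,"dy":0.0003,"dz":0,"rx":0,"ry":0,"rz":0,"fingers":34},{"dx":0,"dy":0,"dz":0,"rx":0,"ry":0,"rz":0,"fingers":34}]'| grep -E 'pos|ft'
```

```text
eef_pos: [0.4988, -0.1241, 0.189]
ft_force: [-4.7, 2.1, 3.2]
eef_pos: [0.4735, -0.1217, 0.1891]
ft_force: [1.5, -0.9, 0.3]
eef_pos: [0.4722, -0.1215, 0.1895]
ft_force: [0.4, 0.4, -1.2]
eef_pos: [0.4714, -0.1214, 0.1897]
ft_force: [0.1, 0.7, 0.6]
```

```bash
python3 -m pendant '[{"dx":-0.0012,"dy":0.0003,"dz":0,"rx":0,"ry":0,"rz":0,"fingers":34},{"dx":-0.001,"dy":0.0002,"dz":0,"rx":0,"ry":0,"rz":0,"fingers":34},{"dx":0,"dy":0,"dz":0,"rx":0,"ry":0,"rz":0,"fingers":34}]'| grep -E 'pos|ft'
python3 -m pendant '[{"dx":-0.0012,"dy":0.0003,"dz":0,"rx":0,"ry":0,"rz":0,"fingers":34},{"dx":0,"dy":0,"dz":0,"rx":0,"ry":0,"rz":0,"fingers":34}]'| grep -E 'pos|ft'
python3 -m pendant '[{"dx":-0.001,"dy":0.0002,"dz":0,"rx":0,"ry":0,"rz":0,"fingers":34},{"dx":0,"dy":0,"dz":0,"rx":0,"ry":0,"rz":0,"fingers":34}]'| grep -E 'pos|ft'
python3 -m pendant '[{"dx":-0.001,"dy":0.0002,"dz":0,"rx":0,"ry":0,"rz":0,"fingers":34},{"dx":0,"dy":0,"dz":0,"rx":0,"ry":0,"rz":0,"fingers":34}]'| grep -E 'pos|ft'
```

```text
eef_pos: [0.4698, -0.1211, 0.1899]
ft_force: [0.9, -0.3, -0.2]
eef_pos: [0.4687, -0.1208, 0.19]
ft_force: [1.9, 0.3, 0.3]
eef_pos: [0.4679, -0.1207, 0.1901]
ft_force: [1.8, -0.8, -0.9]
eef_pos: [0.4671, -0.1206, 0.1902]
ft_force: [3.2, 0.0, -0.5]
```

```bash
python3 -m pendant '[{"dx":-0.001,"dy":0.0002,"dz":0,"rx":0,"ry":0,"rz":0,"fingers":34},{"dx":0,"dy":0,"dz":0,"rx":0,"ry":0,"rz":0,"fingers":34}]'| grep -E 'pos|ft'
python3 -m pendant '[{"dx":0.008,"dy":-0.002,"dz":0,"rx":0,"ry":0,"rz":0,"fingers":34},{"dx":0.006,"dy":-0.001,"dz":0.02,"rx":0,"ry":0,"rz":0,"fingers":34},{"dx":0,"dy":0,"dz":0.02,"rx":0,"ry":0,"rz":0,"fingers":34},{"dx":-0.003,"dy":-0.023,"dz":0,"rx":0,"ry":0,"rz":0.02,"fingers":34},{"dx":-0.004,"dy":-0.023,"dz":0,"rx":0,"ry":0,"rz":0,"fingers":34},{"dx":-0.004,"dy":-0.023,"dz":0,"rx":0,"ry":0,"rz":0,"fingers":34},{"dx":0,"dy":0,"dz":0,"rx":0,"ry":0,"rz":0,"fingers":34},{"dx":0,"dy":0,"dz":0,"rx":0,"ry":0,"rz":0,"fingers":34}]'
```

```text
eef_pos: [0.4665, -0.1205, 0.1902]
ft_force: [3.9, -0.5, -0.8]
clock: 15.67
eef_pos: [0.4689, -0.1942, 0.2307]
ee_rot: [0.002, 0.995, -0.1, 0.002]
ft_force: [-0.7, 0.7, 0.1]
gripper_width: 0.339
```

Mount 1's travel (0.4988 to 0.4665) matches mount 2's, so it's sound. Rocking mount 0.

```bash
python3 -m pendant '[{"dx":0.001,"dy":0,"dz":-0.02,"rx":0,"ry":0,"rz":0,"fingers":34},{"dx":0,"dy":0,"dz":-0.02,"rx":0,"ry":0,"rz":0,"fingers":34},{"dx":0,"dy":0,"dz":-0.003,"rx":0,"ry":0,"rz":0,"fingers":34},{"dx":0.003,"dy":-0.001,"dz":0,"rx":0,"ry":0,"rz":0,"fingers":34},{"dx":0.004,"dy":-0.002,"dz":0,"rx":0,"ry":0,"rz":0,"fingers":34},{"dx":0.002,"dy":-0.001,"dz":0,"rx":0,"ry":0,"rz":0,"fingers":34},{"dx":0,"dy":0,"dz":0,"rx":0,"ry":0,"rz":0,"fingers":34}]'| grep -E 'pos|ft'
python3 -m pendant '[{"dx":0.0015,"dy":-0.0004,"dz":-0.001,"rx":0,"ry":0,"rz":0,"fingers":34},{"dx":0,"dy":0,"dz":0,"rx":0,"ry":0,"rz":0,"fingers":34}]'| grep -E 'pos|ft'
python3 -m pendant '[{"dx":0.0012,"dy":-0.0003,"dz":0,"rx":0,"ry":0,"rz":0,"fingers":34},{"dx":0,"dy":0,"dz":0,"rx":0,"ry":0,"rz":0,"fingers":34}]'| grep -E 'pos|ft'
python3 -m pendant '[{"dx":0.001,"dy":-0.0002,"dz":0,"rx":0,"ry":0,"rz":0,"fingers":34},{"dx":0,"dy":0,"dz":0,"rx":0,"ry":0,"rz":0,"fingers":34}]'| grep -E 'pos|ft'
python3 -m pendant '[{"dx":0.001,"dy":-0.0002,"dz":0,"rx":0,"ry":0,"rz":0,"fingers":34},{"dx":0,"dy":0,"dz":0,"rx":0,"ry":0,"rz":0,"fingers":34}]'| grep -E 'pos|ft'
```

```text
eef_pos: [0.4809, -0.1956, 0.1882]
ft_force: [0.3, 0.1, 0.9]
eef_pos: [0.4829, -0.196, 0.1883]
ft_force: [-0.1, 0.2, -0.2]
eef_pos: [0.4842, -0.1962, 0.1886]
ft_force: [-1.5, -0.3, -0.5]
eef_pos: [0.485, -0.1963, 0.1887]
ft_force: [-0.2, 0.3, -0.1]
eef_pos: [0.4857, -0.1964, 0.1887]
ft_force: [-2.4, 1.3, 0.5]
```

```bash
python3 -m pendant '[{"dx":0.001,"dy":-0.0002,"dz":0,"rx":0,"ry":0,"rz":0,"fingers":34},{"dx":0,"dy":0,"dz":0,"rx":0,"ry":0,"rz":0,"fingers":34}]'| grep -E 'pos|ft'
python3 -m pendant '[{"dx":0.001,"dy":-0.0002,"dz":0,"rx":0,"ry":0,"rz":0,"fingers":34},{"dx":0,"dy":0,"dz":0,"rx":0,"ry":0,"rz":0,"fingers":34}]'| grep -E 'pos|ft'
python3 -m pendant '[{"dx":0.0008,"dy":-0.0002,"dz":0,"rx":0,"ry":0,"rz":0,"fingers":34},{"dx":0,"dy":0,"dz":0,"rx":0,"ry":0,"rz":0,"fingers":34}]'| grep -E 'pos|ft'
```

```text
eef_pos: [0.4863, -0.1965, 0.1887]
ft_force: [-3.7, 0.7, 1.1]
eef_pos: [0.4869, -0.1965, 0.1887]
ft_force: [-3.7, 1.3, 2.5]
eef_pos: [0.4873, -0.1966, 0.1887]
ft_force: [-4.4, 0.7, 3.0]
```

```bash
python3 -m pendant '[{"dx":-0.008,"dy":0.002,"dz":0,"rx":0,"ry":0,"rz":0,"fingers":34},{"dx":-0.008,"dy":0.002,"dz":0,"rx":0,"ry":0,"rz":0,"fingers":34},{"dx":-0.006,"dy":0.0012,"dz":0,"rx":0,"ry":0,"rz":0,"fingers":34},{"dx":-0.002,"dy":0.0005,"dz":0,"rx":0,"ry":0,"rz":0,"fingers":34},{"dx":0,"dy":0,"dz":0,"rx":0,"ry":0,"rz":0,"fingers":34}]'| grep -E 'pos|ft'
python3 -m pendant '[{"dx":-0.0015,"dy":0.0004,"dz":0,"rx":0,"ry":0,"rz":0,"fingers":34},{"dx":-0.0012,"dy":0.0003,"dz":0,"rx":0,"ry":0,"rz":0,"fingers":34},{"dx":0,"dy":0,"dz":0,"rx":0,"ry":0,"rz":0,"fingers":34}]'| grep -E 'pos|ft'
python3 -m pendant '[{"dx":-0.0012,"dy":0.0003,"dz":0,"rx":0,"ry":0,"rz":0,"fingers":34},{"dx":0,"dy":0,"dz":0,"rx":0,"ry":0,"rz":0,"fingers":34}]'| grep -E 'pos|ft'
python3 -m pendant '[{"dx":-0.0012,"dy":0.0003,"dz":0,"rx":0,"ry":0,"rz":0,"fingers":34},{"dx":0,"dy":0,"dz":0,"rx":0,"ry":0,"rz":0,"fingers":34}]'| grep -E 'pos|ft'
python3 -m pendant '[{"dx":-0.001,"dy":0.0003,"dz":0,"rx":0,"ry":0,"rz":0,"fingers":34},{"dx":0,"dy":0,"dz":0,"rx":0,"ry":0,"rz":0,"fingers":34}]'| grep -E 'pos|ft'
```

```text
eef_pos: [0.4622, -0.1908, 0.1889]
ft_force: [0.2, 0.5, 0.6]
eef_pos: [0.4598, -0.1905, 0.1894]
ft_force: [-0.0, -0.1, 0.7]
eef_pos: [0.4589, -0.1903, 0.1896]
ft_force: [0.4, 0.2, 0.6]
eef_pos: [0.458, -0.1902, 0.1897]
ft_force: [1.5, 0.4, 0.3]
eef_pos: [0.4572, -0.19, 0.1898]
ft_force: [2.3, -0.6, -0.9]
```

```bash
python3 -m pendant '[{"dx":-0.001,"dy":0.0003,"dz":0,"rx":0,"ry":0,"rz":0,"fingers":34},{"dx":0,"dy":0,"dz":0,"rx":0,"ry":0,"rz":0,"fingers":34}]'| grep -E 'pos|ft'
python3 -m pendant '[{"dx":-0.001,"dy":0.0003,"dz":0,"rx":0,"ry":0,"rz":0,"fingers":34},{"dx":0,"dy":0,"dz":0,"rx":0,"ry":0,"rz":0,"fingers":34}]'| grep -E 'pos|ft'
python3 -m pendant '[{"dx":-0.0008,"dy":0.0002,"dz":0,"rx":0,"ry":0,"rz":0,"fingers":34},{"dx":0,"dy":0,"dz":0,"rx":0,"ry":0,"rz":0,"fingers":34}]'| grep -E 'pos|ft'
```

```text
eef_pos: [0.4565, -0.1899, 0.1899]
ft_force: [2.5, 0.2, -1.2]
eef_pos: [0.4558, -0.1897, 0.1899]
ft_force: [2.3, -0.1, -1.5]
eef_pos: [0.4554, -0.1897, 0.1899]
ft_force: [3.9, -0.6, -2.3]
```

All three others agree at about 32.5 mm of tool travel, against 45 mm for mount 3, so mount 3 (largest y) is the worn one. Moving back over it.

```bash
python3 -m pendant '[{"dx":0.008,"dy":-0.002,"dz":0,"rx":0,"ry":0,"rz":0,"fingers":34},{"dx":0.006,"dy":-0.001,"dz":0.02,"rx":0,"ry":0,"rz":0,"fingers":34},{"dx":0,"dy":0,"dz":0.025,"rx":0,"ry":0,"rz":0,"fingers":60},{"dx":0.003,"dy":0.035,"dz":0,"rx":0,"ry":0,"rz":0.04,"fingers":60},{"dx":0.005,"dy":0.035,"dz":0,"rx":0,"ry":0,"rz":0.04,"fingers":60},{"dx":0.005,"dy":0.035,"dz":0,"rx":0,"ry":0,"rz":0.04,"fingers":60},{"dx":0.006,"dy":0.035,"dz":0,"rx":0,"ry":0,"rz":0.04,"fingers":60},{"dx":0.006,"dy":0.035,"dz":0,"rx":0,"ry":0,"rz":0,"fingers":60}]'| grep -E 'pos|ft'
python3 -m pendant '[{"dx":0.003,"dy":0.02,"dz":0,"rx":0,"ry":0,"rz":0,"fingers":60},{"dx":0,"dy":0,"dz":0,"rx":0,"ry":0,"rz":0,"fingers":60}]'
python3 - <<'E'
from h import *
i=manip.camera_info('wrist');p,d=manip.capture('wrist');cv2.imwrite('pics/w5.png',cv2.resize(p,None,fx=1.5,fy=1.5))
P=cloud('wrist',d,i);hsv=cv2.cvtColor(p,cv2.COLOR_BGR2HSV)
near=(d>0)&(np.hypot(P[...,0]-.500,P[...,1]-.013)<.034)&(hsv[...,2]<110)
for nm,lo,hi in[('tab',.132,.142),('frame',.08,.12),('block',.057,.067)]:
    m=near&(P[...,2]<hi)&(P[...,2]>lo)
    if m.sum()>8: print(nm,m.sum(),P[m].mean(0).round(4),cv2.minAreaRect(P[m][:,:2].astype(np.float32)))
E
```

```text
eef_pos: [0.494, -0.0167, 0.2356]
ft_force: [0.9, -0.4, 0.3]
clock: 19.92
eef_pos: [0.4968, 0.0095, 0.2355]
ee_rot: [0.002, 1.0, -0.018, -0.002]
ft_force: [0.5, -0.4, 1.2]
gripper_width: 0.599
tab 337 [0.4963 0.0131 0.1363] ((0.49677786231040955, 0.012428388930857182), (0.015533274970948696, 0.010077477432787418), 87.77926635742188)
frame 404 [0.5018 0.0207 0.1011] ((0.5006195902824402, 0.012629617005586624), (0.036602940410375595, 0.015599711798131466), 87.69693756103516)
block 1084 [0.5052 0.015  0.0632] ((0.5035617351531982, 0.012242667376995087), (0.03921707719564438, 0.03918552026152611), 88.41081237792969)
```

View pics/w5.png

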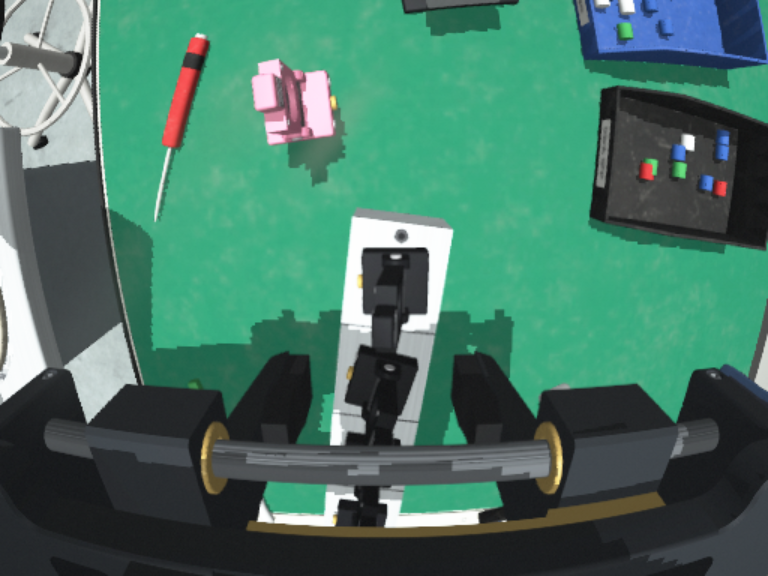

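The wrist view shows mount 3 at (395,280) with its tab leaning towards the robot, and its neighbours at (385,370) and below upright. I'll centre on its block (0.5036, 0.0122) and descend to grip the tab and upper frame.

```bash
python3 -m pendant '[{"dx":0.005,"dy":0.0012,"dz":-0.02,"rx":0,"ry":0,"rz":0,"fingers":60},{"dx":0,"dy":0,"dz":-0.02,"rx":0,"ry":0,"rz":0,"fingers":60},{"dx":0,"dy":0,"dz":-0.02,"rx":0,"ry":0,"rz":0,"fingers":60},{"dx":0,"dy":0,"dz":-0.01,"rx":0,"ry":0,"rz":0,"fingers":60},{"dx":0,"dy":0,"dz":0,"rx":0,"ry":0,"rz":0,"fingers":60}]'
```

```text
clock: 20.38
eef_pos: [0.5019, 0.0051, 0.1632]
ee_rot: [0.004, 1.0, -0.019, -0.003]
ft_force: [-0.8, 0.4, 0.4]
gripper_width: 0.6
```

```bash
python3 -m pendant '[{"dx":0.0012,"dy":0.007,"dz":-0.001,"rx":0.008,"ry":-0.006,"rz":0,"fingers":60},{"dx":0,"dy":0,"dz":0,"rx":0,"ry":0,"rz":0,"fingers":60},{"dx":0,"dy":0,"dz":0,"rx":0,"ry":0,"rz":0,"fingers":60}]'
```

```text
clock: 20.63
eef_pos: [0.5035, 0.0104, 0.1627]
ee_rot: [-0.001, 1.0, -0.02, -0.0]
ft_force: [0.0, 0.0, 0.5]
gripper_width: 0.599
```

Aligned. Closing gently to upright the frame and grip it.

```bash
python3 -m pendant '[{"dx":0,"dy":0.001,"dz":0,"rx":0,"ry":0,"rz":0,"fingers":5},{"dx":0,"dy":0,"dz":0,"rx":0,"ry":0,"rz":0,"fingers":5},{"dx":0,"dy":0,"dz":0,"rx":0,"ry":0,"rz":0,"fingers":5},{"dx":0,"dy":0,"dz":0,"rx":0,"ry":0,"rz":0,"fingers":5},{"dx":0,"dy":0,"dz":0,"rx":0,"ry":0,"rz":0,"fingers":5},{"dx":0,"dy":0,"dz":0,"rx":0,"ry":0,"rz":0,"fingers":5},{"dx":0,"dy":0,"dz":0,"rx":0,"ry":0,"rz":0,"fingers":5},{"dx":0,"dy":0,"dz":0,"rx":0,"ry":0,"rz":0,"fingers":5}]' 8
python3 -m pendant '[{"dx":0,"dy":0,"dz":0,"rx":0,"ry":0,"rz":0,"fingers":0},{"dx":0,"dy":0,"dz":0,"rx":0,"ry":0,"rz":0,"fingers":0},{"dx":0,"dy":0,"dz":0,"rx":0,"ry":0,"rz":0,"fingers":0},{"dx":0,"dy":0,"dz":0,"rx":0,"ry":0,"rz":0,"fingers":0}]' 25
```

```text
clock: 21.3
eef_pos: [0.5042, 0.0111, 0.1653]
ee_rot: [-0.0, 1.0, -0.02, 0.002]
ft_force: [0.2, 0.2, -0.1]
gripper_width: 0.111
clock: 21.63
eef_pos: [0.5042, 0.0112, 0.1652]
ee_rot: [-0.0, 1.0, -0.02, 0.002]
ft_force: [-0.0, 0.4, 0.4]
gripper_width: 0.111
```

```bash
python3 -m pendant '[{"dx":0,"dy":0,"dz":0.004,"rx":0,"ry":0,"rz":0,"fingers":0},{"dx":0,"dy":0,"dz":0.006,"rx":0,"ry":0,"rz":0,"fingers":0},{"dx":0,"dy":0,"dz":0.01,"rx":0,"ry":0,"rz":0,"fingers":0},{"dx":0,"dy":0,"dz":0.01,"rx":0,"ry":0,"rz":0,"fingers":0},{"dx":0,"dy":0,"dz":0.01,"rx":0,"ry":0,"rz":0,"fingers":0}]'
python3 -m pendant '[{"dx":0,"dy":0,"dz":0.012,"rx":0,"ry":0,"rz":0,"fingers":0},{"dx":0,"dy":0,"dz":0.015,"rx":0,"ry":0,"rz":0,"fingers":0},{"dx":0,"dy":0,"dz":0.015,"rx":0,"ry":0,"rz":0,"fingers":0},{"dx":0,"dy":0,"dz":0.015,"rx":0,"ry":0,"rz":0,"fingers":0},{"dx":0,"dy":0,"dz":0.01,"rx":0,"ry":0,"rz":0,"fingers":0},{"dx":0,"dy":0,"dz":0,"rx":0,"ry":0,"rz":0,"fingers":0}]'
```

```text
clock: 22.05
eef_pos: [0.5027, 0.0114, 0.2053]
ee_rot: [-0.001, 1.0, -0.02, -0.002]
ft_force: [0.2, 0.1, -2.6]
gripper_width: 0.109
clock: 22.55
eef_pos: [0.5016, 0.0117, 0.2788]
ee_rot: [-0.001, 1.0, -0.02, -0.002]
ft_force: [0.3, 0.3, -1.8]
gripper_width: 0.106
```

Mount 3 is gripped (9.5 mm) and lifted clear, reading about 2–2.6 N of weight. Carrying it to above the stand while turning to yaw +0.14.

```bash
python3 -m pendant '[{"dx":0.02,"dy":0.01,"dz":0,"rx":0,"ry":0,"rz":0,"fingers":0},{"dx":0.02,"dy":0.025,"dz":0,"rx":0,"ry":0,"rz":0,"fingers":0},{"dx":0.005,"dy":0.03,"dz":0,"rx":0,"ry":0,"rz":0,"fingers":0},{"dx":0,"dy":0.033,"dz":0,"rx":0,"ry":0,"rz":0,"fingers":0},{"dx":0,"dy":0.033,"dz":0,"rx":0,"ry":0,"rz":0,"fingers":0},{"dx":0,"dy":0.033,"dz":0,"rx":0,"ry":0,"rz":0.06,"fingers":0},{"dx":0,"dy":0.03,"dz":0,"rx":0,"ry":0,"rz":0.06,"fingers":0},{"dx":0,"dy":0.02,"dz":0,"rx":0,"ry":0,"rz":0.06,"fingers":0}]'
python3 -m pendant '[{"dx":0,"dy":0.015,"dz":0,"rx":0,"ry":0,"rz":0,"fingers":0},{"dx":0,"dy":0,"dz":0,"rx":0,"ry":0,"rz":0,"fingers":0},{"dx":0,"dy":0,"dz":0,"rx":0,"ry":0,"rz":0,"fingers":0}]'
```

```text
clock: 23.22
eef_pos: [0.5465, 0.2308, 0.2752]
ee_rot: [0.0, 0.998, 0.068, -0.005]
ft_force: [1.8, -0.9, -2.8]
gripper_width: 0.113
clock: 23.47
eef_pos: [0.5447, 0.251, 0.2725]
ee_rot: [0.0, 0.997, 0.073, -0.007]
ft_force: [0.8, 0.3, -2.3]
gripper_width: 0.113
```

```bash
python3 -m pendant '[{"dx":-0.009,"dy":0.005,"dz":-0.006,"rx":0.014,"ry":-0.097,"rz":0,"fingers":0},{"dx":-0.009,"dy":0.005,"dz":-0.006,"rx":0.014,"ry":-0.097,"rz":0,"fingers":0},{"dx":-0.009,"dy":0.005,"dz":-0.006,"rx":0.014,"ry":-0.097,"rz":0,"fingers":0},{"dx":0,"dy":0,"dz":0,"rx":0,"ry":0,"rz":0,"fingers":0},{"dx":0,"dy":0,"dz":0,"rx":0,"ry":0,"rz":0,"fingers":0},{"dx":0,"dy":0,"dz":0,"rx":0,"ry":0,"rz":0,"fingers":0}]'
cat > chk.py <<'E'
from h import *
import sys
o=manip.get_obs();T=Rot(o['ee_rot']);print('tool z',T[:,2].round(3),'tool x',T[:,0].round(3))
pin=o['eef_pos']+T[:,2]*.092
c=np.array([.5485,.270]);a=.141;ex=np.array([np.cos(a),np.sin(a)]);ey=np.array([-np.sin(a),np.cos(a)])
print('pin stand xy',(pin[:2]-c)@ex,(pin[:2]-c)@ey,pin[2])
tg=np.array([*(c-.0056*ex),.0817]);print('pin shift to target',tg-pin)
for n in['scene','side']:
    p,d=manip.capture(n);P=cloud(n,d);hsv=cv2.cvtColor(p,cv2.COLOR_BGR2HSV)
    cv2.imwrite(f'pics/{n}_{sys.argv[1]}.png',p)
    q=P-pin;x=q[...,:2]@ex;y=q[...,:2]@ey
    m=(d>0)&(hsv[...,2]<95)&(abs(x)<.035)&(abs(y)<.03)&(q[...,2]<-.01)&(q[...,2]>-.035)
    b=np.stack([x[m],y[m]],1).astype(np.float32);print(n,'block',m.sum(),b.mean(0),cv2.minAreaRect(b))
E
python3 chk.py h; python3 - <<'E'
import cv2,numpy as np
a=cv2.imread('pics/scene_h.png')[190:310,140:260];b=cv2.imread('pics/side_h.png')[90:200,190:300]
cv2.imwrite('pics/c6.png',np.hstack([cv2.resize(a,(400,400),interpolation=3),cv2.resize(b,(400,400),interpolation=3)]))
E
```

```text
clock: 23.97
eef_pos: [0.5168, 0.2613, 0.2515]
ee_rot: [-0.009, 0.988, 0.069, 0.14]
ft_force: [0.1, -1.0, -3.9]
gripper_width: 0.111
tool z [ 0.275  0.037 -0.961] tool x [0.951 0.134 0.278]
pin stand xy -0.007027636294374811 -0.004419968622758646 0.16309189678528319
pin shift to target [ 0.00079232  0.00457674 -0.0813919 ]
scene block 155 [-0.00740392  0.00712528] ((8.688494563102722e-05, -0.00039822235703468323), (0.04364662989974022, 0.03764350712299347), 88.67221069335938)
side block 90 [-0.00321183 -0.0130273 ] ((-0.005043915472924709, -0.008076135069131851), (0.030603567138314247, 0.0560695081949234), 42.66146469116211)
```

View pics/c6.png

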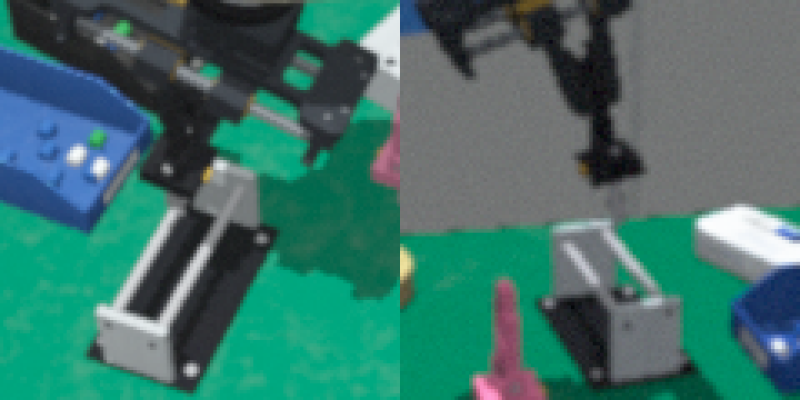

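The views show the held, tilted mount above the stand in line with the rods: block at (175,170) in the left crop, post at (617,205) in the right. I'll lower it until the post tip is just above the rods, then measure again.

```bash
python3 -m pendant '[{"dx":-0.002,"dy":0.002,"dz":-0.01,"rx":0,"ry":0,"rz":0,"fingers":0},{"dx":-0.002,"dy":0.002,"dz":-0.01,"rx":0,"ry":0,"rz":0,"fingers":0},{"dx":0,"dy":0,"dz":-0.006,"rx":0,"ry":0,"rz":0,"fingers":0},{"dx":0,"dy":0,"dz":0,"rx":0,"ry":0,"rz":0,"fingers":0},{"dx":0,"dy":0,"dz":0,"rx":0,"ry":0,"rz":0,"fingers":0}]'
python3 chk.py i; python3 - <<'E'
import sys;sys.path.insert(0,'.')
from h import *
# post: find bright-grey points under the block
c=np.array([.5485,.270]);a=.141;ex=np.array([np.cos(a),np.sin(a)]);ey=np.array([-np.sin(a),np.cos(a)])
for n in['scene','side']:
    p,d=manip.capture(n);P=cloud(n,d);q=P[...,:2]-c;x=q@ex;y=q@ey;z=P[...,2]
    for lo,hi in[(.073,.082),(.082,.091),(.091,.1),(.1,.109),(.109,.118)]:
        m=(d>0)&(abs(x)<.03)&(abs(y)<.03)&(z>lo)&(z<hi)
        if m.sum()>3: print(n,lo,m.sum(),x[m].mean().round(4),y[m].mean().round(4),np.ptp(x[m]).round(4))
a=cv2.imread('pics/scene_i.png')[190:310,140:260];b=cv2.imread('pics/side_i.png')[100:200,200:300]
cv2.imwrite('pics/c7.png',np.hstack([cv2.resize(a,(400,400),interpolation=3),cv2.resize(b,(400,400),interpolation=3)]))
E
```

```text
clock: 24.48
eef_pos: [0.5163, 0.2646, 0.2234]
ee_rot: [-0.009, 0.988, 0.068, 0.14]
ft_force: [1.2, -0.3, -2.9]
gripper_width: 0.111
tool z [ 0.275  0.036 -0.961] tool x [0.952 0.131 0.277]
pin stand xy -0.007084783734608424 -0.0011715994369586118 0.13505104865702605
pin shift to target [ 0.0013054   0.00136863 -0.05335105]
scene block 148 [-0.00674675  0.00751486] ((0.0014370549470186234, 0.001596180722117424), (0.040429145097732544, 0.04039544239640236), 0.02027360536158085)
side block 87 [-0.00376459 -0.01157772] ((0.0027448665350675583, -0.0020937062799930573), (0.04046347737312317, 0.041300613433122635), 89.21095275878906)
scene 0.073 9 -0.0003 0.0034 0.0088
scene 0.082 8 0.001 0.004 0.0063
scene 0.109 39 -0.0142 0.0115 0.0402
side 0.073 13 0.0014 -0.0038 0.0121
side 0.082 10 0.0008 -0.0054 0.0118
side 0.091 15 -0.0014 -0.005 0.0109
side 0.1 11 -0.0018 -0.0053 0.0133
side 0.109 24 -0.0128 -0.0168 0.0393
```

View pics/c7.png

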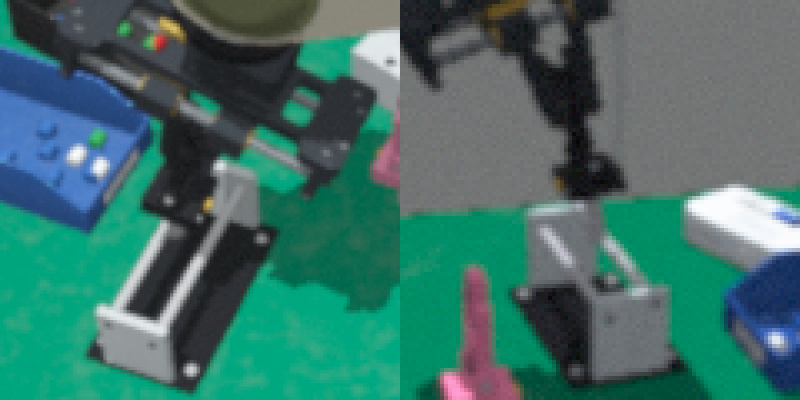

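Depth puts the post at stand x ≈ 0 to +1.4 mm, centred in the 24 mm gap with 0.12 rad of lean. Going down between the rods.

```bash
python3 -m pendant '[{"dx":0,"dy":0.001,"dz":-0.008,"rx":0,"ry":0,"rz":0,"fingers":0},{"dx":0,"dy":0,"dz":-0.008,"rx":0,"ry":0,"rz":0,"fingers":0},{"dx":0.0005,"dy":0,"dz":-0.008,"rx":0,"ry":0,"rz":0,"fingers":0},{"dx":0,"dy":0,"dz":0,"rx":0,"ry":0,"rz":0,"fingers":0}]'
python3 -m pendant '[{"dx":0.0005,"dy":0,"dz":-0.006,"rx":0,"ry":0,"rz":0,"fingers":0},{"dx":0,"dy":0,"dz":-0.006,"rx":0,"ry":0,"rz":0,"fingers":0},{"dx":0,"dy":0,"dz":-0.004,"rx":0,"ry":0,"rz":0,"fingers":0},{"dx":0,"dy":0,"dz":0,"rx":0,"ry":0,"rz":0,"fingers":0}]'
```

```text
clock: 25.02
eef_pos: [0.5169, 0.2657, 0.1988]
ee_rot: [-0.009, 0.988, 0.068, 0.142]
ft_force: [0.0, -0.8, -2.6]
gripper_width: 0.112
clock: 25.35
eef_pos: [0.5173, 0.2657, 0.1802]
ee_rot: [-0.009, 0.988, 0.068, 0.141]
ft_force: [-0.6, 0.2, -2.6]
gripper_width: 0.112
```

```bash
python3 -m pendant '[{"dx":0.0003,"dy":0,"dz":-0.003,"rx":0,"ry":0,"rz":0,"fingers":0},{"dx":0,"dy":0,"dz":-0.002,"rx":0,"ry":0,"rz":0,"fingers":0},{"dx":0,"dy":0,"dz":0,"rx":0,"ry":0,"rz":0,"fingers":0}]'|grep -E 'pos|ft'
python3 -m pendant '[{"dx":0.0003,"dy":0,"dz":-0.002,"rx":0,"ry":0,"rz":0,"fingers":0},{"dx":0,"dy":0,"dz":0,"rx":0,"ry":0,"rz":0,"fingers":0}]'|grep -E 'pos|ft'
python3 -m pendant '[{"dx":0,"dy":0,"dz":-0.0015,"rx":0,"ry":0,"rz":0,"fingers":0},{"dx":0,"dy":0,"dz":0,"rx":0,"ry":0,"rz":0,"fingers":0}]'|grep -E 'pos|ft'
```

```text
eef_pos: [0.5178, 0.2657, 0.1747]
ft_force: [-0.3, -0.1, -4.0]
eef_pos: [0.5182, 0.2657, 0.1728]
ft_force: [-0.1, 0.3, -3.1]
eef_pos: [0.5183, 0.2658, 0.1714]
ft_force: [0.1, 0.5, -3.0]
```

```bash
python3 -m pendant '[{"dx":0,"dy":0,"dz":-0.0015,"rx":0,"ry":0,"rz":0,"fingers":0},{"dx":0,"dy":0,"dz":0,"rx":0,"ry":0,"rz":0,"fingers":0}]'|grep -E 'pos|ft'
python3 -m pendant '[{"dx":0,"dy":0,"dz":-0.0015,"rx":0,"ry":0,"rz":0,"fingers":0},{"dx":0,"dy":0,"dz":0,"rx":0,"ry":0,"rz":0,"fingers":0}]'|grep -E 'pos|ft'
python3 -m pendant '[{"dx":0,"dy":0,"dz":-0.001,"rx":0,"ry":0,"rz":0,"fingers":0},{"dx":0,"dy":0,"dz":0,"rx":0,"ry":0,"rz":0,"fingers":0}]'|grep -E 'pos|ft'
```

```text
eef_pos: [0.5185, 0.2659, 0.1704]
ft_force: [0.0, -0.1, -2.4]
eef_pos: [0.5186, 0.266, 0.1705]
ft_force: [0.6, -0.4, -2.6]
eef_pos: [0.5186, 0.266, 0.1703]
ft_force: [-0.7, -0.2, -2.2]
```

```bash
python3 -m pendant '[{"dx":0,"dy":0,"dz":-0.003,"rx":0,"ry":0,"rz":0,"fingers":0},{"dx":0,"dy":0,"dz":0,"rx":0,"ry":0,"rz":0,"fingers":0}]'|grep -E 'pos|ft'
python3 chk.py j; python3 - <<'E'
import sys;sys.path.insert(0,'.')
from h import *
o=manip.get_obs();print(o['qpos'].round(3),o['tau'].round(2),o['wrist_torque'],o['ft_force'])
a=cv2.imread('pics/scene_j.png')[200:300,140:240];b=cv2.imread('pics/side_j.png')[110:190,205:285]
cv2.imwrite('pics/c8.png',np.hstack([cv2.resize(a,(400,400),interpolation=3),cv2.resize(b,(400,400),interpolation=3)]))
E
```

```text
eef_pos: [0.5189, 0.2663, 0.1702]
ft_force: [-0.2, 0.8, -2.0]
tool z [ 0.288  0.039 -0.957] tool x [0.948 0.131 0.29 ]
pin stand xy -0.003108585636862841 0.0003501090873118192 0.0821653796229667
pin shift to target [-0.00241749 -0.00069676 -0.00046538]
scene block 135 [-0.00705197  0.00613738] ((0.0015530828386545181, 0.0023985952138900757), (0.038679901510477066, 0.04191318526864052), 1.1681784391403198)
side block 91 [-0.00367271 -0.01206127] ((-0.005192826502025127, -0.009127933531999588), (0.03144519031047821, 0.04958569258451462), 41.48305892944336)
[ 0.285  0.498  1.555 -0.061  0.798  0.184] [-3.100e-01 -4.265e+01 -1.780e+01 -4.000e-02 -9.600e-01  3.000e-02] [-0.06205657  0.28569834 -0.05454354] [-3.89182618 -0.07221627  8.42621077]
```

View pics/c8.png

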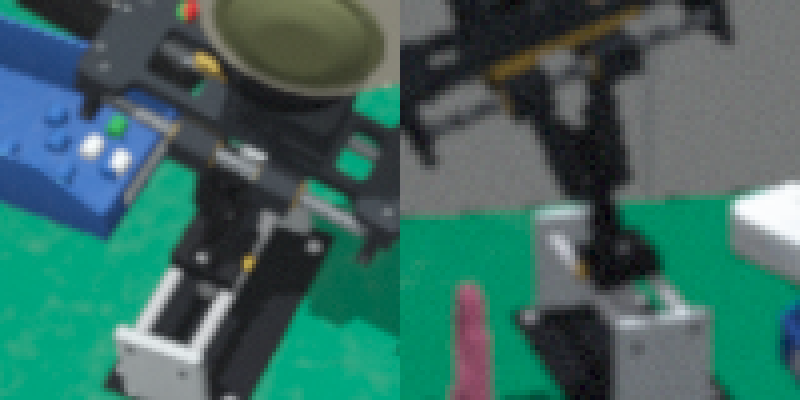

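The block now sits on both rods (left crop (205,260), right crop (625,260)), post between them. The reading has risen to about 8 N up, so I'll ease off slightly before releasing.

```bash
python3 -m pendant '[{"dx":0,"dy":0,"dz":0.001,"rx":0,"ry":0,"rz":0,"fingers":0},{"dx":0,"dy":0,"dz":0,"rx":0,"ry":0,"rz":0,"fingers":0},{"dx":0,"dy":0,"dz":0,"rx":0,"ry":0,"rz":0,"fingers":0},{"dx":0,"dy":0,"dz":0,"rx":0,"ry":0,"rz":0,"fingers":0}]'
python3 -c "
from h import *
o=manip.get_obs();print(o['ft_force'],o['wrist_torque'])"
```

```text
clock: 27.03
eef_pos: [0.519, 0.2663, 0.1698]
ee_rot: [-0.01, 0.987, 0.068, 0.145]
ft_force: [-2.7, -0.9, 5.1]
gripper_width: 0.114
[-2.70276294 -0.87404512  5.11264605] [-0.05135835  0.4402506  -0.05831215]
```

```bash
python3 -m pendant '[{"dx":-0.001,"dy":0,"dz":0.0015,"rx":0,"ry":0,"rz":0,"fingers":0},{"dx":0,"dy":0,"dz":0,"rx":0,"ry":0,"rz":0,"fingers":0},{"dx":0,"dy":0,"dz":0,"rx":0,"ry":0,"rz":0,"fingers":0}]' | grep -E 'pos|ft'
python3 -m pendant '[{"dx":0,"dy":0,"dz":0,"rx":0,"ry":0,"rz":0,"fingers":45},{"dx":0,"dy":0,"dz":0,"rx":0,"ry":0,"rz":0,"fingers":45},{"dx":0,"dy":0,"dz":0,"rx":0,"ry":0,"rz":0,"fingers":45},{"dx":0,"dy":0,"dz":0,"rx":0,"ry":0,"rz":0,"fingers":45},{"dx":0,"dy":0,"dz":0,"rx":0,"ry":0,"rz":0,"fingers":45},{"dx":0,"dy":0,"dz":0,"rx":0,"ry":0,"rz":0,"fingers":45},{"dx":0,"dy":0,"dz":0,"rx":0,"ry":0,"rz":0,"fingers":45}]'; python3 chk.py k;  python3 - <<'E'
import sys;sys.path.insert(0,'.')
from h import *
a=cv2.imread('pics/scene_k.png')[200:300,140:240];b=cv2.imread('pics/side_k.png')[110:190,205:285]
cv2.imwrite('pics/c9.png',np.hstack([cv2.resize(a,(400,400),interpolation=3),cv2.resize(b,(400,400),interpolation=3)]))
E
```

```text
eef_pos: [0.5179, 0.2662, 0.1703]
ft_force: [0.0, 1.1, -2.5]
clock: 27.87
eef_pos: [0.5188, 0.2663, 0.171]
ee_rot: [-0.01, 0.987, 0.068, 0.146]
ft_force: [0.2, 0.2, 0.7]
gripper_width: 0.445
tool z [ 0.287  0.039 -0.957] tool x [0.948 0.131 0.29 ]
pin stand xy -0.0032419257997334267 0.0003706717796130642 0.08295174991352995
pin shift to target [-0.00228258 -0.00069838 -0.00125175]
scene block 154 [-0.0066931   0.00616069] ((-0.001397533342242241, -0.004205480217933655), (0.03858243301510811, 0.050874948501586914), 0.14351928234100342)
side block 103 [-0.005895   -0.01164678] ((-0.0012049749493598938, -0.0013516675680875778), (0.040039386600255966, 0.04105447232723236), 5.839883327484131)
```

View pics/c9.png

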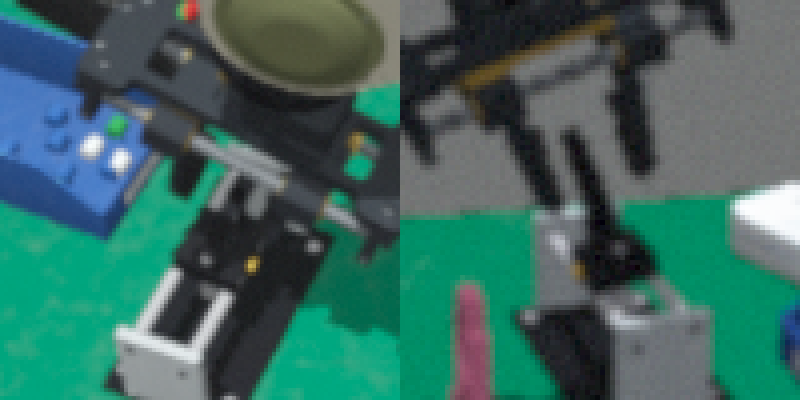

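Released: the block stays hung on the rods, with the frame leaning to its near stop at (580,160), between the open fingers. I'll retreat along the tool axis.

```bash
python3 -m pendant '[{"dx":-0.003,"dy":-0.0004,"dz":0.0095,"rx":0,"ry":0,"rz":0,"fingers":50},{"dx":-0.0057,"dy":-0.0008,"dz":0.019,"rx":0,"ry":0,"rz":0,"fingers":50},{"dx":-0.0057,"dy":-0.0008,"dz":0.019,"rx":0,"ry":0,"rz":0,"fingers":50},{"dx":-0.0057,"dy":-0.0008,"dz":0.019,"rx":0,"ry":0,"rz":0,"fingers":50},{"dx":-0.006,"dy":-0.0008,"dz":0.02,"rx":0,"ry":0,"rz":0,"fingers":50},{"dx":-0.02,"dy":-0.02,"dz":0.03,"rx":0,"ry":0,"rz":0,"fingers":50},{"dx":-0.03,"dy":-0.03,"dz":0.03,"rx":0,"ry":0,"rz":0,"fingers":50},{"dx":-0.03,"dy":-0.03,"dz":0.03,"rx":0,"ry":0,"rz":0,"fingers":50}]'
python3 -m pendant '[{"dx":-0.03,"dy":-0.03,"dz":0.02,"rx":0,"ry":0,"rz":0,"fingers":50},{"dx":0,"dy":0,"dz":0,"rx":0,"ry":0,"rz":0,"fingers":50},{"dx":0,"dy":0,"dz":0,"rx":0,"ry":0,"rz":0,"fingers":50},{"dx":0,"dy":0,"dz":0,"rx":0,"ry":0,"rz":0,"fingers":50}]'
python3 - <<'E'
from h import *
c=np.array([.5485,.270]);a=.141;ex=np.array([np.cos(a),np.sin(a)]);ey=np.array([-np.sin(a),np.cos(a)])
ims=[]
for n in['scene','side']:
    p,d=manip.capture(n);P=cloud(n,d);hsv=cv2.cvtColor(p,cv2.COLOR_BGR2HSV)
    ims.append(p);q=P[...,:2]-c;x=q@ex;y=q@ey;z=P[...,2]
    k=(d>0)&(hsv[...,2]<95)&(abs(y)<.03)&(abs(x)<.06)
    for lo,hi in[(.055,.078),(.095,.115),(.115,.15)]:
        m=k&(z>lo)&(z<hi)
        if m.sum()>5:print(n,lo,m.sum(),x[m].mean().round(4),y[m].mean().round(4),cv2.minAreaRect(np.stack([x[m],y[m]],1).astype(np.float32)))
    for k2,h in[(2,(.493,-.0567)),(1,(.4815,-.1254)),(0,(.47,-.194))]:
        m=(d>0)&(hsv[...,2]<110)&(np.hypot(P[...,0]-h[0],P[...,1]-h[1])<.02)&(z>.12)&(z<.15)
        print(n,k2,m.sum(),P[m].mean(0).round(4),z[m].max().round(4))
A=cv2.resize(ims[0][120:310,140:330],(400,400),interpolation=3);B=cv2.resize(ims[1][130:310,180:330],(400,480),interpolation=3)[:400]
cv2.imwrite('pics/c10.png',np.hstack([A,B]))
E
```

```text
clock: 28.63
eef_pos: [0.4212, 0.1949, 0.3389]
ee_rot: [-0.009, 0.987, 0.069, 0.142]
ft_force: [1.8, -0.6, 1.0]
gripper_width: 0.504
clock: 28.97
eef_pos: [0.3901, 0.1663, 0.3647]
ee_rot: [-0.009, 0.986, 0.069, 0.149]
ft_force: [0.3, 0.1, 0.2]
gripper_width: 0.501
scene 0.055 214 -0.0061 0.0052 ((-0.003972204402089119, -0.0034667905420064926), (0.05052465945482254, 0.038534559309482574), 89.67134094238281)
scene 0.095 32 -0.0137 0.0127 ((-0.012629657983779907, 0.0032307980582118034), (0.03231876343488693, 0.014458823949098587), 89.68041229248047)
scene 0.115 66 -0.023 0.0079 ((-0.02473311685025692, 0.005157576873898506), (0.0319400392472744, 0.013257915154099464), 71.58893585205078)
scene 2 31 [ 0.4928 -0.0505  0.1253] 0.1357<stdin>:13: RuntimeWarning: Mean of empty slice.
  ret = um.true_divide(
Traceback (most recent call last):
ValueError: zero-size array to reduction operation maximum which has no identity
```

```bash
python3 - <<'E'
from h import *
p,d=manip.capture('side');P=cloud('side',d);hsv=cv2.cvtColor(p,cv2.COLOR_BGR2HSV);z=P[...,2]
for k2,h in[(2,(.493,-.0567)),(1,(.4815,-.1254)),(0,(.47,-.194))]:
    m=(d>0)&(hsv[...,2]<110)&(np.hypot(P[...,0]-h[0],P[...,1]-h[1])<.02)&(z>.12)&(z<.15)
    if m.sum(): print(k2,m.sum(),P[m].mean(0).round(4),z[m].max().round(4))
s,_=manip.capture('scene')
A=cv2.resize(s[120:310,140:330],(400,400),interpolation=3);B=cv2.resize(p[130:310,180:330],(400,480),interpolation=3)[:400]
cv2.imwrite('pics/c10.png',np.hstack([A,B]))
E
```

```text
2 85 [ 0.4918 -0.0629  0.1305] 0.1398
1 90 [ 0.4801 -0.1334  0.13  ] 0.1397
0 124 [ 0.4697 -0.2019  0.1306] 0.1398
```

View pics/c10.png

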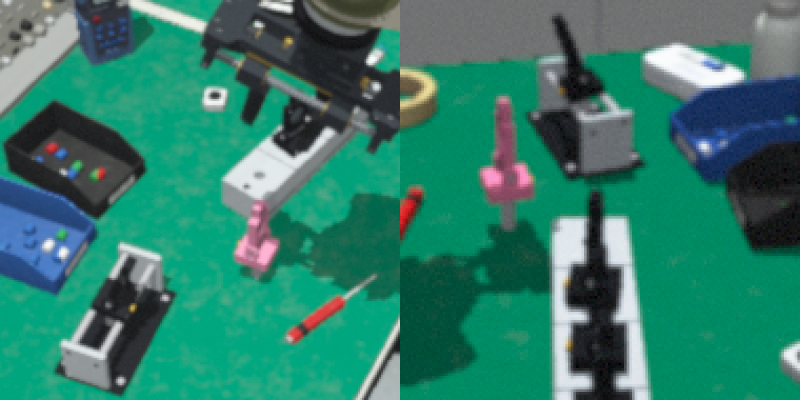

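The mount hangs on both rods at (118,295) left and (575,80) right, its frame leaning to the stop towards the robot. The emptied hole shows at (260,175), the other three mounts are seated and upright, and the pink one hasn't been touched. The robot is clear, so I'm handing in.

```bash
python3 -c "
from cell import manip
print(manip.close_job())"
```

```text
the job is handed in; nothing more can be done
None
```

The worn mount is the one in the rack's y = +105 mm hole (largest y), and it now hangs on the reject stand. I handed the job in at about 29 s.

**Finding it:** I rocked all four at the tab, first away and then back, to about 4–5 N each way, well under the 16 N that forces a detent. The tool moved about 45 mm between the two firm stops on the worn mount and about 32.5 mm on each of the other three. The 12–13 mm difference matches the ±6.5 mm of play described. Its frame also stayed leaning towards the robot after the test.

**Last checks:**
- **Worn mount:** the pictures show its block on both rods, post down between them, frame facing as in the rack and flopped to its stop.
- **Other mounts:** the other three stand upright in their holes, with tab heights unchanged to within a few tenths of a millimetre. The pink look-alike was not touched.
- **Robot:** it was clear of everything, reading about 0.3 N.

**What went wrong or disagreed:**
- The first move was refused because each row needs all its keys, and nothing moved.
- The force reading has about 1 N of noise. While lowering onto the stand it rose late to about 8 N, so I eased off before opening the gripper.
- One check script failed because the arm hid two rack mounts from the scene camera, so I checked those two from the side camera only.

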